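# Ready the shoe-shine box and pick the fullest wax tin

## Robot

A 6-joint arm with a two-finger parallel gripper is mounted at the origin on the work surface. World frame = base frame: x ahead of the robot, y to its left, z up, the work surface at z = 0. Lengths are in mm, angles in rad, forces in N, time in s.
With the tool pointing down it reaches from about 325 to 1000 mm from the base axis. Payload 5.1 kg.
Tool frame: the origin (TCP) lies at the very end of the fingers, on their centre line; the grasp point (between the pads) lies ctrl.grip_point_offset behind it (ctrl.grip_point_offset is the distance from the TCP to the grasp point, in mm); z points along the fingers, x is the direction in which the jaws open and shut, and the axes are right-handed (so a half turn about z gives the same grasp; the last joint's range is limited). The gripper opens to 85 mm and grips with 20 to 120 N. Pads are 22 mm wide; open, the fingers measure 114 mm over their backs; the gripper's body (76 mm by 85 mm) begins 54 mm behind the grasp point. The pads swing forward as they close: fully open they stand 13 mm farther back than shut.
Start: joints at [1.263, 0.124, 1.65, -0, 1.367, -0.083], TCP at [144.915, 633.628, 202.822] pointing down, gripper open.
Joint ranges: [-2.61, 2.61], [-1.02, 2.33], [0.03, 2.71], [-1.35, 4.49], [0.32, 2.68], [-2.91, 2.91]. Speed limits (rad/s): [2.57, 2.57, 3.14, 3.14, 3.14, 3.14].

## Interface

Orientations are given as a unit quaternion [x, y, z, w].
In Python, from workcell import ctrl, vision gives the robot as it stands.
- The arm moves only by the tool carry_out, never from a script. Its argument "plan" is a list of rows, each an object of numbers: "tx", "ty", "tz": the shift along the tool's x, y, z scaled (see below); "ax", "ay", "az": the turn, a rotation vector about the tool's x, y, z scaled (see below); "claw": the opening, from 0 (shut) to 1 (fully open). In form: [{"tx": .., "ty": .., "tz": .., "ax": .., "ay": .., "az": .., "claw": ..}, ...]. A call has 1 to 20 rows; each row is the pose to reach, as a shift and turn from the pose measured when the call began, along the tool's axes at that moment, turning the shorter way round; what a row does not reach only later rows make up. The controller multiplies each number of a shift by 0.2 m and each number of a turn by 180 degrees. A row lasts 1/10 s, in which the tool goes at most 50 mm and 8.59 degrees, less where a joint would pass 70% of its speed; a pose out of reach is approached as far as the arm can. A call with a number of a shift or a turn outside -1 to 1 is refused whole. A call with a gripper value outside its range is refused whole. The fingers move at their own pace and stop on an object; "grip_force" is the grip in N (left out, the last holds). Time passes only in rows, so rows that repeat a pose let the fingers close. It gives the time, the measured TCP pose, the force and the opening at its end, in the units of the state.
- ctrl.observe(): the state, without advancing time (a new reading comes with each control period).
- vision.capture(name): name is "scene" or "top" or "wrist"; returns a dict with "color" (400x640x3 uint8, blue, green, red), "range_z" (400x640 float32, mm along the optical axis (not along the pixel's ray), 0 where there is no reading), "fx", "fy", "cx", "cy" (pixels), "R" (3x3) and "t" (3): a world point X has camera coordinates R X + t; the wrist camera has in their place "mount" (4x4, takes a point from camera to tool coordinates, whose origin is the TCP and whose axes are the tool frame's). Camera axes: x right, y down, z forward; pixel columns grow to the right and rows downward; lengths in mm; the calibration is good to about 2 mm. The wrist camera is an equidistant fisheye: a pixel r from the principal point sees the ray r / f radians off the axis. A picture is of the moment at which its call begins: read the wrist's pose just before it.
- ctrl.sign_off(): hands the job in, once; it reports no verdict.
The state is a dict: "clock": time; "joint_positions": joint angles; "joint_vel": joint speeds; "joint_torque": joint torques, N m; "eef_pos": TCP position; "tool_rot": TCP orientation; "ft_force": force on the tool from outside, world axes, zero at the start; "moment": the same for the moment, N m; "grip_width": opening from 0.0 (shut) to 1.0 (fully open).
Only numpy, scipy, OpenCV 4.12 (cv2) and the standard library are available. Lean on these libraries where they do the work, as an engineer would, in place of code of your own. Each camera call takes 0.05 s, during which the arm holds its last target.

## Task

A customer is about to put his foot on the rest of the shoe-shine box: secure the lid by turning the brass turnbutton beside it until it lies square across the seam, over the edge of the closed lid. Then find by heft which of the three identical closed wax tins is the fullest (the heaviest), and finish with that tin in the gripper, held still and upright, at least 10 cm clear of the mat and resting on nothing; the program ends while holding it. The other two tins must be standing on the rubber mat; tip no tin over, and leave the brush and the two bottles where they are.

Things in the scene. Friction and masses are not known exactly. Their poses are not given: they have to be found in the camera images.
- shine_box: fixed shoe-shine box, dark wood clad in brass: 220 mm along its x, 340 mm along its y, top surface 180 mm above the bench; origin at the centre of its underside, z up. Its top is a fixed 50 mm strip at the -y end (carrying the turnbutton) and, from the seam at y = -120 mm to the wall at the +y end, a hinged lid flush with the strip. A brass shoe-shaped foot rest stands on the lid: about 215 mm along x by 80 mm along y, centred at y = +35 mm, rising to 94 mm above the lid
- turnbutton_grip (a point): grip point of the brass turnbutton on the fixed strip of the box: on its vertical pivot, 22 mm above the box's top (at x = 0, y = -138 mm, z = 202 mm in the box frame). The button is a bar 64 mm long, 12 mm wide, 10 mm high, with a thumb piece 36 mm long and 12 mm wide on its middle rising to 27 mm above the box's top, to be pinched across its 12 mm width from above or pushed round; this point's x axis lies along the bar
- turnbutton (a joint): angle of the turnbutton, rad: 0 = bar along the seam (parallel to the box's x; lid free), positive anticlockwise seen from above; +1.571 or -1.571 = square across the seam, one end over the lid (lid secured). It turns freely either way with light friction (0.06 N m) and stays where it is left
- box_lid (a joint): opening angle of the box's lid, rad: 0 = shut (as it is at the start), grows as it lifts, hinged near the +y end of the box; its weight keeps it shut
- tin_mat: fixed black rubber mat lying on the bench, 160 mm along its x, 360 mm along its y, 4 mm thick; origin at the centre of its underside (bench level), z up. The tins stand on it in a row along its y, about 120 mm apart
- tin_a_center (a point): one of three identical closed round wax tins (red and white wall, brass-coloured lid), diameter 66 mm, 76 mm tall, standing upright on the mat; this point is its centre, half-way up, z axis up. The tins look alike but hold different amounts of solid wax: each weighs between 0.10 and 0.31 kg, the fullest is at least 0.08 kg heavier than either of the others, and any of the three may be the fullest
- tin_b_center (a point): one of three identical closed round wax tins (red and white wall, brass-coloured lid), diameter 66 mm, 76 mm tall, standing upright on the mat; this point is its centre, half-way up, z axis up. The tins look alike but hold different amounts of solid wax: each weighs between 0.10 and 0.31 kg, the fullest is at least 0.08 kg heavier than either of the others, and any of the three may be the fullest
- tin_c_center (a point): one of three identical closed round wax tins (red and white wall, brass-coloured lid), diameter 66 mm, 76 mm tall, standing upright on the mat; this point is its centre, half-way up, z axis up. The tins look alike but hold different amounts of solid wax: each weighs between 0.10 and 0.31 kg, the fullest is at least 0.08 kg heavier than either of the others, and any of the three may be the fullest
- shoe_brush: a bystander: loose shoe brush, wooden back and dark bristles down, 52 mm along its x, 170 mm along its y, 40 mm high, 0.16 kg, lying on the bench beyond the mat; origin at the centre of its underside
- bottle_a: a bystander: loose amber glass bottle with an onion-shaped brass cap, diameter 46 mm, 128 mm tall, 0.16 kg, standing on the bench; origin at the centre of its underside
- bottle_b: a bystander: loose amber glass bottle with an onion-shaped brass cap, diameter 46 mm, 128 mm tall, 0.16 kg, standing on the bench; origin at the centre of its underside
Mind the look-alikes: they are no part of the job. What is shaped like the part that bears tin_a_center but green or turquoise is not meant. What is shaped like the part that bears tin_c_center but turquoise is not meant.

How it is judged:
By the outcome, as a careful person would: the job done as asked, in the order asked, and still so for the second after the job is handed in, while the arm keeps its last pose, push and grip.
It also fails if it takes over 69 s, if anything falls off the work surface, if the arm or the gripper's body presses on something with over 40 N, if the wrist force passes 120 N, or if a joint passes its speed limit or range.

## Working session

There is one attempt and no reset: what is moved stays moved. The work goes in short steps, Python scripts to look and compute and a tool call to move; the robot and the scene stay as the last step left them, time stands still between calls to the robot, and variables do not carry over. Pictures are saved under pics/ and viewed, and the job is handed in when it is done.

Besides the shell and the picture viewer there is one more tool, called after "Request:" by a JSON object that holds its "api" and its "payload", one argument or row to a line. carry_out: Moves the arm, as the interface text tells. Its arguments: {"type":"object","properties":{"plan":{"type":"array"},"grip_force":{"type":"number"}},"required":["plan"]}

```bash
ls; mkdir -p pics
python3 - <<'E'
from workcell import ctrl, vision
import cv2,numpy as np
print(ctrl.observe(), ctrl.grip_point_offset)
for n in ("scene","top"):
    c=vision.capture(n); cv2.imwrite(f"pics/{n}0.png",c["color"]); np.savez(f"{n}0.npz",**c)
    print(n,c["fx"],c["cx"],c["cy"],c["R"],c["t"])
E
```

```text
pics
{'clock': 0.0, 'joint_positions': array([ 1.26339706e+00,  1.24497940e-01,  1.65169545e+00, -2.25181423e-05,
        1.36750293e+00, -8.25869120e-02]), 'joint_vel': array([ 0.00150602,  0.00126558, -0.00114544, -0.00097892,  0.00114966,
        0.00021761]), 'joint_torque': array([-5.17027274e-05, -4.23611104e+01, -3.65450978e+01, -1.74534866e-04,
        6.97237832e-03,  2.02656554e-05]), 'eef_pos': array([144.71990688, 632.98545235, 201.54504336]), 'tool_rot': array([ 7.81958323e-01,  6.23329829e-01, -8.67637856e-04,  5.94712454e-04]), 'ft_force': array([0.23771362, 0.28782959, 0.31414087]), 'moment': array([-0.04295553, -0.02186654, -0.00393015]), 'grip_width': 0.9964445484986709} 18.700000000000003
scene 366.8360320037756 310.25430517351145 197.2795563342303 [[ 0.30758991  0.95138307 -0.01608425]
 [ 0.74404826 -0.25102477 -0.61917586]
 [-0.59311097  0.17848479 -0.78508761]] [-186.60839463 -368.48472205 1733.97688317]
top 403.8372784287678 318.96440883330587 203.80548966664728 [[-0.00660361 -0.99989497 -0.0129009 ]
 [-0.99560619  0.00777927 -0.09331559]
 [ 0.09340615  0.012228   -0.995553  ]] [  30.56714229  600.60198331 1379.83932618]
```

View pics/scene0.png

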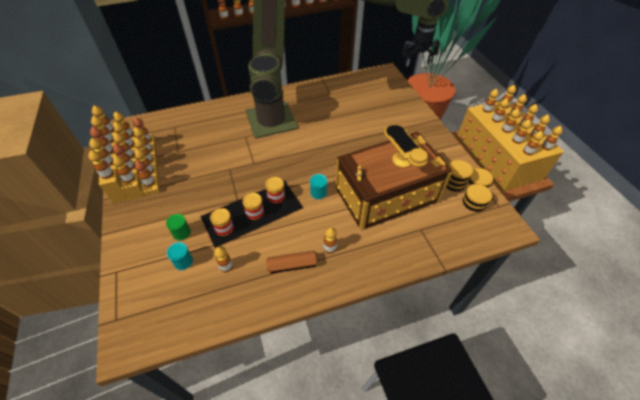

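View pics/top0.png

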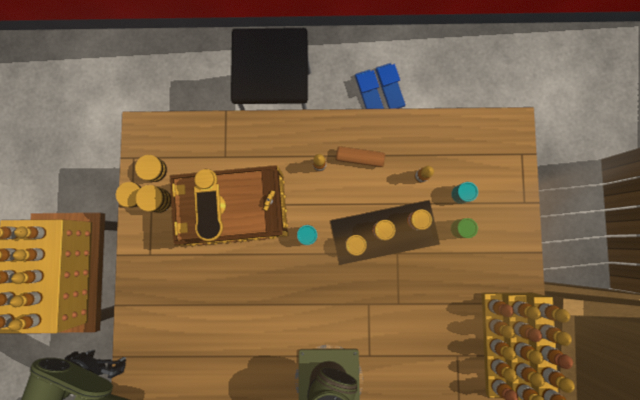

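Tin candidates in the top view are brass-lidded at (356,245), (385,230) and (421,219). The look-alikes are turquoise at (307,235) and (466,192), green at (466,228), and brass stacks at (148,180). The turnbutton is at (268,200). I'll measure these and check a close crop.

```bash
cat > h.py <<'E'
import numpy as np,cv2
from scipy.spatial.transform import Rotation as Ro
def cloud(c):
    d=c["range_z"]; v,u=np.mgrid[:400,:640]
    P=np.stack([(u-c["cx"])/c["fx"]*d,(v-c["cy"])/c["fy"]*d,d],-1)
    W=(P-c["t"])@c["R"]; W[d==0]=np.nan
    return W
E
python3 - <<'E'
from h import *
c=dict(np.load("top0.npz")); W=cloud(c)
for p in [(356,245),(385,230),(421,219),(268,200),(307,235),(466,192),(466,228),(320,160),(425,172),(360,156),(340,240),(240,200)]:
    print(p,W[p[1],p[0]].round(1))
hsv=cv2.cvtColor(c["color"],cv2.COLOR_BGR2HSV)
for p in [(356,245),(385,230),(421,219)]:
    q=W[p[1]-20:p[1]+20,p[0]-20:p[0]+20].reshape(-1,3); q=q[(q[:,2]>70)&(q[:,2]<95)]
    (cx,cy),r=cv2.minEnclosingCircle(q[:,:2].astype(np.float32))
    print("tin",p,len(q),q.mean(0).round(1),q[:,:2].min(0),q[:,:2].max(0),cx,cy,r)
# box top
m=(W[...,2]>165)&(W[...,2]<190); 
m[:,:150]=0;m[:,310:]=0
q=W[m][:,:2].astype(np.float32); print("box",cv2.minAreaRect(q),len(q),W[m][:,2].mean())
b=W[185:215,255:285].reshape(-1,3); b=b[b[:,2]>187]; print("button",b.round(1))
# mat
k=(W[...,2]<12)&(c["color"].max(-1)<70); k[:,:325]=0;k[:,445:]=0;k[:195]=0;k[270:]=0
print("mat",cv2.minAreaRect(W[k][:,:2].astype(np.float32)))
cv2.imwrite("pics/crop1.png",cv2.resize(c["color"][150:260,160:320],None,fx=5,fy=5,interpolation=cv2.INTER_CUBIC))
cv2.imwrite("pics/crop2.png",cv2.resize(c["color"][170:275,290:490],None,fx=4,fy=4,interpolation=cv2.INTER_CUBIC))
E
```

```text
(356, 245) [457.5 -96.7  77.4]
(385, 230) [ 506.6 -193.8   79.9]
(421, 219) [ 542.3 -313.8   82.6]
(268, 200) [596.4 178.8 211.7]
(307, 235) [491.9  66.4  74.1]
(466, 192) [ 632.5 -469.3   74.8]
(466, 228) [ 511.5 -464.6   74.3]
(320, 160) [736.9  20.7 120.5]
(425, 172) [ 695.1 -324.1  113.9]
(360, 156) [ 765.3 -117.9   44.6]
(340, 240) [474.7 -46.7   0. ]
(240, 200) [600.5 270.8 179.5]
tin (356, 245) 337 [461.3 -97.2  79.4] [ 427.73856395 -160.94150927] [523.50163643 -63.18365757] 479.6914978027344 -116.06391906738281 62.69832992553711
tin (385, 230) 334 [ 508.1 -189.6   79.7] [ 450.80245696 -223.82242436] [ 540.23380271 -125.74844373] 491.96893310546875 -170.09799194335938 60.510948181152344
tin (421, 219) 327 [ 543.2 -313.4   79.7] [ 512.1629202  -348.01007056] [ 576.12199389 -280.16181247] 542.8233032226562 -314.0282287597656 33.987342834472656
box ((350.5140686035156, 282.28912353515625), (717.5238647460938, 351.8180847167969), 8.340581893920898) 5871 180.4727942483716
button [[642.9 204.2 187.3]
 [629.4 172.2 193.2]
 [626.8 172.7 189.1]
 [626.1 169.  193.7]
 [626.7 166.5 189.3]
[... 1171 characters left out ...]
05.8]
 [588.1 188.9 204.3]
 [587.5 185.  210.1]
 [587.6 182.2 208.3]
 [588.  179.8 204. ]
 [589.5 178.9 188.2]
 [584.8 188.7 206. ]
 [584.6 185.3 208.1]
 [584.8 182.6 205.6]
 [585.2 180.1 201.4]
 [586.3 157.2 187.7]
 [583.5 194.4 187.7]
 [583.4 191.2 188.2]
 [582.2 183.2 201. ]
 [582.9 181.3 192.8]
 [580.  193.9 191.4]
 [580.  190.7 191.7]
 [580.4 188.3 187.2]
 [579.9 184.5 192. ]
 [577.3 194.4 187.5]
 [577.3 191.4 187.2]
 [577.1 188.  189.3]
 [576.8 184.5 191.6]
 [574.1 197.4 188.1]
 [573.9 190.9 190.5]
 [573.9 187.8 190.1]
 [570.9 191.1 188.8]
 [570.8 187.9 189.6]
 [567.8 178.9 187.4]]
mat ((544.6697387695312, -193.52291870117188), (69.73355102539062, 355.081787109375), 11.329530715942383)
```

View pics/crop1.png

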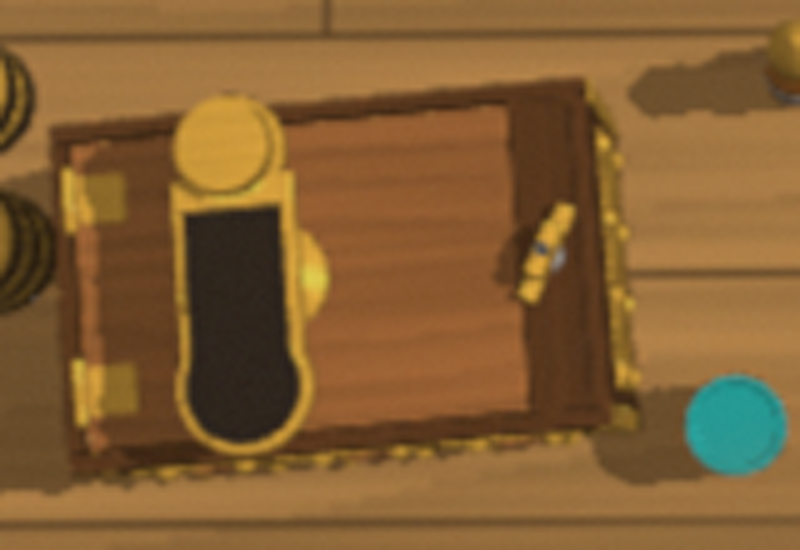

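View pics/crop2.png

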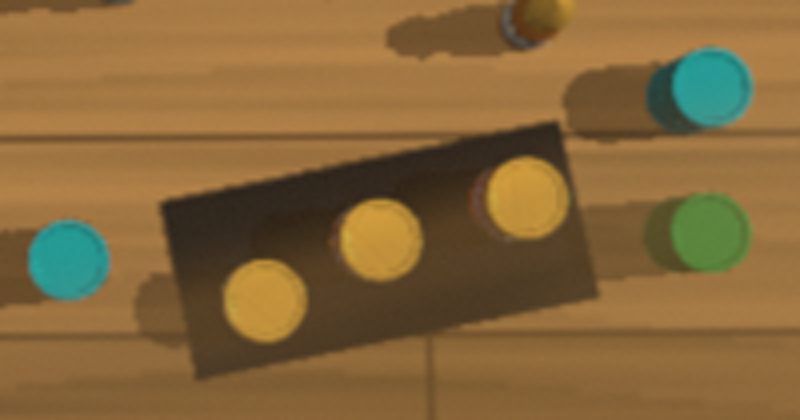

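```bash
cat >> h.py <<'E'
def go(s,pos,yaw,claw=None,label=""):
    """yaw: world angle of tool x axis (mod pi), tool down. prints row numbers"""
    R0=Ro.from_quat(s["tool_rot"]); p0=np.array(s["eef_pos"])
    d=R0.inv().apply(np.array(pos)-p0)/200
    best=None
    for y in (yaw,yaw+np.pi):
        c,sn=np.cos(y),np.sin(y)
        T=Ro.from_matrix(np.array([[c,sn,0],[sn,-c,0],[0,0,-1]]))
        r=(R0.inv()*T).as_rotvec()/np.pi
        if best is None or np.linalg.norm(r)<np.linalg.norm(best): best=r
    n=max(np.linalg.norm(d)*4, np.linalg.norm(best)*180/8.59)
    print(label,"t",d.round(4),"a",best.round(4),"rows>=",round(float(n),1))
def toolyaw(s):
    x=Ro.from_quat(s["tool_rot"]).apply([1,0,0]); return np.arctan2(x[1],x[0])
E
python3 - <<'E'
from h import *
import scipy.optimize as so
from workcell import ctrl
T=cloud(dict(np.load("top0.npz"))); S=cloud(dict(np.load("scene0.npz")))
for n,W in(("top",T),("scene",S)):
    q=W[(W[...,2]>172)&(W[...,2]<188)]; q=q[(q[:,0]>450)&(q[:,0]<750)&(q[:,1]>120)&(q[:,1]<500)]
    r=cv2.minAreaRect(q[:,:2].astype(np.float32)); print(n,"box",r,cv2.boxPoints(r))
    b=W[(W[...,2]>187)&(W[...,2]<215)]; b=b[(b[:,0]>540)&(b[:,0]<650)&(b[:,1]>140)&(b[:,1]<220)]
    b=b[b[:,2]>189]
    r=cv2.minAreaRect(b[:,:2].astype(np.float32)); print("button",r,b[:,:2].mean(0),len(b))
    t=b[b[:,2]>200]; print(" thumb",cv2.minAreaRect(t[:,:2].astype(np.float32)),t[:,:2].mean(0),t[:,2].max())
    for g in((459,-98),(507,-192),(542,-314)):
        q=W[(W[...,2]>73)&(W[...,2]<90)]; q=q[np.hypot(q[:,0]-g[0],q[:,1]-g[1])<46]
        f=so.minimize(lambda p:-np.sum(np.hypot(q[:,0]-p[0],q[:,1]-p[1])<34),g,method="Nelder-Mead")
        print(" tin",q.mean(0),np.median(q[:,2]),(q.min(0)+q.max(0))/2,q.max(0)-q.min(0))
print(toolyaw(ctrl.observe()))
E
```

```text
top box ((588.2062377929688, 319.1090393066406), (220.62730407714844, 342.19012451171875), 4.894143581390381) [[463.6978  480.16888]
 [492.89178 139.22636]
 [712.71466 158.0492 ]
 [683.5207  498.9917 ]]
button ((600.3281860351562, 180.57644653320312), (12.739154815673828, 59.95712661743164), 66.80254364013672) [600.97135086 178.8280808 ] 77
 thumb ((599.899169921875, 180.84957885742188), (12.539541244506836, 34.59892272949219), 67.5868148803711) [599.19360115 180.49092674] 213.21923974519692
 tin [459.18121168 -94.50857619  79.53028311] 79.35544561694684 [459.2376144  -95.14428656  80.38324057] [62.99810091 63.92125798 14.27373279]
 tin [ 508.99022001 -191.11470163   79.92056226] 79.9176244202451 [ 508.47589741 -190.72229802   80.4522271 ] [63.51581061 66.20025267 14.65278127]
 tin [ 543.06033096 -313.42274884   79.70820892] 79.6526718425466 [ 544.14245704 -314.08594151   80.5612489 ] [63.9590737  67.84825809 14.40518673]
scene box ((590.3262939453125, 319.2060546875), (224.40444946289062, 345.8386535644531), 4.227214336395264) [[465.6831  483.38434]
 [491.17554 138.4865 ]
 [714.9695  155.02777]
 [689.47705 499.9256 ]]
button ((608.3636474609375, 178.31192016601562), (10.956528663635254, 52.532752990722656), 67.75812530517578) [608.01884881 178.50832039] 48
 thumb ((600.6258544921875, 181.4762725830078), (10.956528663635254, 35.813133239746094), 67.75812530517578) [602.86347182 180.55984488] 211.99750432827747
 tin [461.81246972 -93.60459587  78.47419731] 78.55433755147074 [459.41513936 -93.46024387  79.71892952] [71.79664664 66.06333712 12.95891903]
 tin [ 511.52212211 -191.00749635   78.50818565] 78.40826065960425 [ 511.06989371 -190.85334746   78.78355899] [66.98673707 64.98800291 11.46584343]
 tin [ 545.47614519 -313.44631839   78.58801911] 78.41412610574673 [ 545.30629009 -312.86089685   79.19323803] [67.84812819 64.5342903  12.34275748]
1.3459851268936807
```

Run:
```python
from h import *
from workcell import ctrl
s=ctrl.observe(); y=np.radians(67.2)
go(s,[144.7,633,345],toolyaw(s))
go(s,[600.3,181.3,345],y)
go(s,[600.3,181.3,230],y)
```

```text
t [-1.600e-03 -2.000e-04 -7.167e-01] a [-0.0001  0.0006 -0.    ] rows>= 2.9
 t [-1.6955  2.724  -0.7139] a [0.     0.0006 0.0551] rows>= 13.1
 t [-1.6944  2.7241 -0.1389] a [0.     0.0006 0.0551] rows>= 12.8
```

Request:
{"api": "carry_out", "payload": {
  "plan": [
    {"tx":0,"ty":0,"tz":-0.35,"az":0,"claw":0.45},
    {"tx":0,"ty":0,"tz":-0.7,"az":0,"claw":0.45},
    {"tx":0,"ty":0,"tz":-0.7,"az":0,"claw":0.45},
    {"tx":-0.2,"ty":0.3,"tz":-0.7,"az":0.02,"claw":0.45},
    {"tx":-0.4,"ty":0.6,"tz":-0.7,"az":0.05,"claw":0.45},
    {"tx":-0.6,"ty":0.96,"tz":-0.7,"az":0.055,"claw":0.45},
    {"tx":-0.6,"ty":0.96,"tz":-0.7,"az":0.055,"claw":0.45},
    {"tx":-0.6,"ty":0.96,"tz":-0.7,"az":0.055,"claw":0.45}
  ]
}}

```text
invalid input
```

Run:
```python
from h import *
from workcell import ctrl
s=ctrl.observe(); y=np.radians(67.2); print(s["clock"],s["eef_pos"],np.degrees(toolyaw(s)),s["grip_width"])
go(s,[600.3,181.3,345],y)
```

```text
0.1 [144.7243591  633.05003793 201.65018982] 77.11926705838846 1.0030818625383455
 t [-1.6955  2.724  -0.7139] a [0.     0.0006 0.0551] rows>= 13.1
```

Request:
{"api": "carry_out", "payload": {
  "plan": [
    {"tx":0,"ty":0,"tz":-0.35,"ax":0,"ay":0,"az":0,"claw":0.45},
    {"tx":0,"ty":0,"tz":-0.7,"ax":0,"ay":0,"az":0,"claw":0.45},
    {"tx":0,"ty":0,"tz":-0.7,"ax":0,"ay":0,"az":0,"claw":0.45},
    {"tx":-0.2,"ty":0.3,"tz":-0.7,"ax":0,"ay":0,"az":0.02,"claw":0.45},
    {"tx":-0.4,"ty":0.6,"tz":-0.7,"ax":0,"ay":0,"az":0.05,"claw":0.45},
    {"tx":-0.6,"ty":0.96,"tz":-0.7,"ax":0,"ay":0,"az":0.055,"claw":0.45},
    {"tx":-0.6,"ty":0.96,"tz":-0.7,"ax":0,"ay":0,"az":0.055,"claw":0.45},
    {"tx":-0.6,"ty":0.96,"tz":-0.7,"ax":0,"ay":0,"az":0.055,"claw":0.45}
  ]
}}

```text
clock: 0.9
eef_pos: [307.1, 471.0, 341.5]
tool_rot: [0.834, 0.552, -0.001, 0.001]
ft_force: [-0.0, 1.0, 0.9]
grip_width: 0.446
```

Run:
```python
from h import *
from workcell import ctrl
s=ctrl.observe(); y=np.radians(67.2); print(s["clock"],s["eef_pos"],np.degrees(toolyaw(s)),s["grip_width"])
go(s,[600.3,181.3,345],y)
```

```text
0.9 [307.14400625 470.98960143 341.46588088] 67.07550903728612 0.4460318049949952
 t [-0.7631  1.9142 -0.0141] a [ 0.0003  0.0009 -0.0007] rows>= 8.2
```

Request:
{"api": "carry_out", "payload": {
  "plan": [
    {"tx":-0.09,"ty":0.24,"tz":0,"ax":0,"ay":0,"az":0,"claw":0.45},
    {"tx":-0.19,"ty":0.48,"tz":0,"ax":0,"ay":0,"az":0,"claw":0.45},
    {"tx":-0.28,"ty":0.72,"tz":0,"ax":0,"ay":0,"az":0,"claw":0.45},
    {"tx":-0.38,"ty":0.96,"tz":0,"ax":0,"ay":0,"az":0,"claw":0.45}
  ]
}}

```text
clock: 1.3
eef_pos: [448.5, 331.4, 341.3]
tool_rot: [0.833, 0.553, -0.001, 0.001]
ft_force: [1.2, -0.4, -0.2]
grip_width: 0.451
```

Run:
```python
from h import *
from workcell import ctrl
s=ctrl.observe(); y=np.radians(67.2); print(s["clock"],s["eef_pos"],np.degrees(toolyaw(s)),s["grip_width"])
go(s,[600.3,181.3,345],y)
```

```text
1.3 [448.53323299 331.39917007 341.32402699] 67.08729203591784 0.4509198196668911
 t [-0.3959  0.9912 -0.0167] a [ 0.0002  0.001  -0.0006] rows>= 4.3
```

Request:
{"api": "carry_out", "payload": {
  "plan": [
    {"tx":-0.1,"ty":0.25,"tz":0,"ax":0,"ay":0,"az":0,"claw":0.45},
    {"tx":-0.2,"ty":0.5,"tz":0,"ax":0,"ay":0,"az":0,"claw":0.45},
    {"tx":-0.3,"ty":0.75,"tz":0,"ax":0,"ay":0,"az":0,"claw":0.45},
    {"tx":-0.396,"ty":0.991,"tz":0,"ax":0,"ay":0,"az":0,"claw":0.45},
    {"tx":-0.396,"ty":0.991,"tz":0.2,"ax":0,"ay":0,"az":0,"claw":0.45},
    {"tx":-0.396,"ty":0.991,"tz":0.4,"ax":0,"ay":0,"az":0,"claw":0.45},
    {"tx":-0.396,"ty":0.991,"tz":0.4,"ax":0,"ay":0,"az":0,"claw":0.45},
    {"tx":-0.396,"ty":0.991,"tz":0.4,"ax":0,"ay":0,"az":0,"claw":0.45}
  ]
}}

```text
clock: 2.1
eef_pos: [599.6, 181.1, 260.9]
tool_rot: [0.833, 0.553, -0.002, 0.001]
ft_force: [-0.4, 0.6, 0.7]
grip_width: 0.453
```

Run:
```python
from h import *
from workcell import ctrl,vision
s=ctrl.observe(); y=np.radians(67.2); print(s["clock"],s["eef_pos"],np.degrees(toolyaw(s)),s["grip_width"])
c=vision.capture("wrist"); cv2.imwrite("pics/w1.png",c["color"]); print(c["fx"],c["cx"],c["cy"],c["mount"])
s=ctrl.observe()
# predicted pixel of pivot
X=np.array([600.3,181.3,207]); 
for X in ([600.3,181.3,207],[600.3+29.5,181.3-12.4,190],[600.3-29.5,181.3+12.4,190]):
    pt=Ro.from_quat(s["tool_rot"]).inv().apply(np.array(X)-s["eef_pos"]); M=c["mount"]; pc=M[:3,:3].T@(pt-M[:3,3])
    th=np.arctan2(np.hypot(pc[0],pc[1]),pc[2]); k=th*c["fx"]/np.hypot(pc[0],pc[1]); print(c["cx"]+k*pc[0],c["cy"]+k*pc[1])
go(s,[600.3,181.3,187],y)
```

```text
2.1 [599.58969806 181.07050976 260.93755241] 67.09689889563776 0.4534496323893429
309.70691628693146 314.24154609203737 202.95490525095857 [[ 9.99999790e-01  5.34375088e-04 -3.67127054e-04  2.33757387e-01]
 [-4.03767783e-04  9.56350690e-01  2.92221139e-01 -7.51304500e+01]
 [ 5.07257908e-04 -2.92220929e-01  9.56350705e-01 -1.70591780e+02]
 [ 0.00000000e+00  0.00000000e+00  0.00000000e+00  1.00000000e+00]]
313.78957422612154 209.79590385323803
313.9227978006307 238.91761623007386
313.8168618301293 164.96381370609353
 t [-0.0008 -0.0014  0.382 ] a [ 0.0006  0.0006 -0.0004] rows>= 1.5
```

View pics/w1.png

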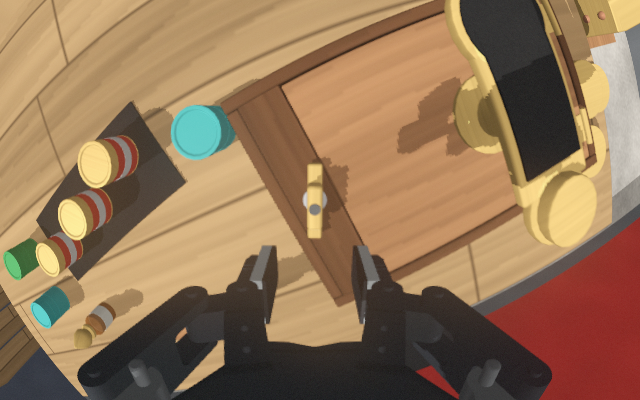

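The wrist view shows the turnbutton at (314,209), upright in the picture between the open jaws, just where predicted. I'll descend and pinch.

Request:
{"api": "carry_out", "payload": {
  "grip_force": 30,
  "plan": [
    {"tx":0,"ty":0,"tz":0.19,"ax":0,"ay":0,"az":0,"claw":0.45},
    {"tx":0,"ty":0,"tz":0.3,"ax":0,"ay":0,"az":0,"claw":0.45},
    {"tx":0,"ty":0,"tz":0.37,"ax":0,"ay":0,"az":0,"claw":0.45},
    {"tx":0,"ty":0,"tz":0.37,"ax":0,"ay":0,"az":0,"claw":0.3},
    {"tx":0,"ty":0,"tz":0.37,"ax":0,"ay":0,"az":0,"claw":0},
    {"tx":0,"ty":0,"tz":0.37,"ax":0,"ay":0,"az":0,"claw":0},
    {"tx":0,"ty":0,"tz":0.37,"ax":0,"ay":0,"az":0,"claw":0},
    {"tx":0,"ty":0,"tz":0.37,"ax":0,"ay":0,"az":0,"claw":0}
  ]
}}

```text
clock: 2.95
eef_pos: [601.2, 181.4, 190.6]
tool_rot: [0.833, 0.553, 0.001, 0.002]
ft_force: [0.4, 0.4, -0.6]
grip_width: 0.003
```

Run:
```python
from h import *
from workcell import ctrl,vision
s=ctrl.observe(); print(s["clock"],s["eef_pos"],np.degrees(toolyaw(s)),s["grip_width"],s["ft_force"],s["moment"])
go(s,[600.3,181.3,s["eef_pos"][2]],np.radians(4.7))
```

```text
2.95 [601.18868944 181.43548698 190.57600161] 67.11686011614344 0.002890002120393428 [ 0.38984442  0.42224972 -0.55831791] [0.01650237 0.01223172 0.00847325]
 t [-0.0024 -0.0038 -0.    ] a [ 1.100e-03 -3.000e-04  3.468e-01] rows>= 7.3
```

Run:
```python
from h import *
from workcell import ctrl,vision
c=vision.capture("wrist"); cv2.imwrite("pics/w2.png",c["color"])
c=vision.capture("top"); cv2.imwrite("pics/t2.png",cv2.resize(c["color"][150:260,200:320],None,fx=6,fy=5))
print(ctrl.observe()["grip_width"])
```

```text
0.000723385143230756
```

View pics/w2.png

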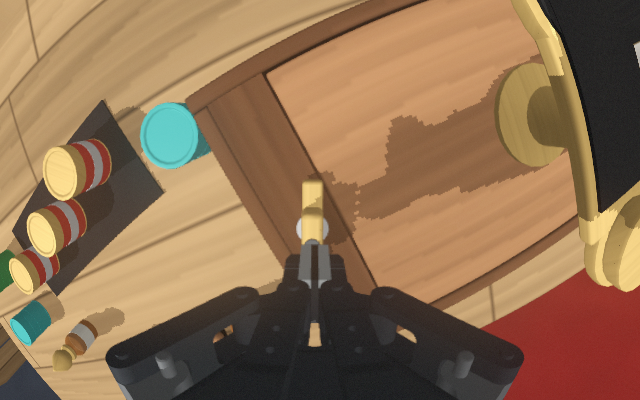

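View pics/t2.png

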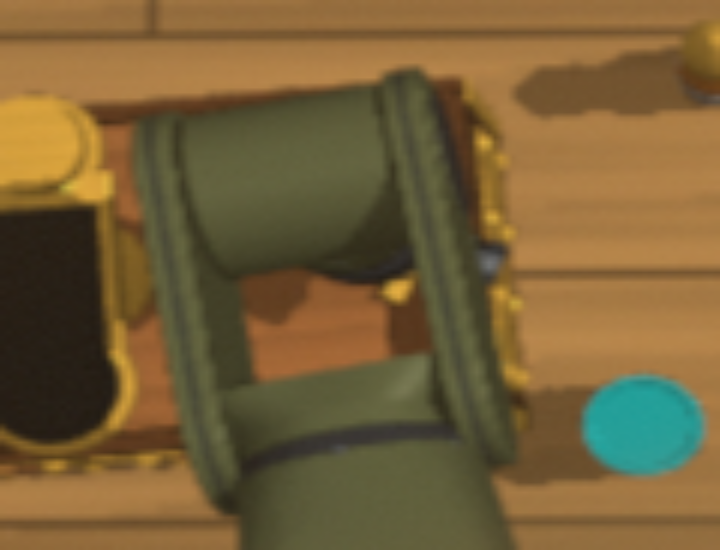

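```bash
cat >> h.py <<'E'
def proj(c,s,X,tool=False):
    pt=np.array(X,float) if tool else Ro.from_quat(s["tool_rot"]).inv().apply(np.array(X)-s["eef_pos"])
    M=c["mount"]; pc=M[:3,:3].T@(pt-M[:3,3]); h=np.hypot(pc[0],pc[1])
    th=np.arctan2(h,pc[2]); k=th*c["fx"]/h; return (c["cx"]+k*pc[0]).round(1),(c["cy"]+k*pc[1]).round(1)
E
python3 - <<'E'
from h import *
from workcell import ctrl,vision
s=ctrl.observe()
c=vision.capture("wrist"); 
print(s["grip_width"],"tcp",proj(c,s,[0,0,0],True),"gp",proj(c,s,[0,0,-18.7],True))
print(proj(c,s,[600.3,181.3,207]),proj(c,s,[600.3,181.3,180]))
print(c["range_z"][180:330:6,305:325:5].round(0))
cv2.imwrite("pics/w3.png",cv2.resize(c["color"][160:360,240:400],None,fx=4,fy=3,interpolation=cv2.INTER_CUBIC)[:600])
E
```

```text
0.000723385143230756 tcp (np.float64(313.9), np.float64(239.6)) gp (np.float64(313.9), np.float64(253.4))
(np.float64(313.4), np.float64(251.3)) (np.float64(313.6), np.float64(232.5))
[[180. 179. 180. 181.]
 [177. 176. 175. 175.]
 [176. 177. 177. 177.]
 [178. 178. 178. 178.]
 [179. 178. 179. 179.]
 [175. 172. 172. 175.]
 [166. 165. 165. 166.]
 [165. 166. 163. 164.]
 [165. 166. 165. 166.]
 [166. 166. 166. 165.]
 [167. 165. 167. 168.]
 [148. 148. 148. 148.]
 [141. 142. 142. 142.]
 [136. 136. 136. 136.]
 [130. 131. 130. 131.]
 [126. 125. 126. 127.]
 [121. 121. 121. 122.]
 [115. 120. 119. 119.]
 [111. 119. 122. 111.]
 [108. 117. 121. 111.]
 [103. 115. 122. 113.]
 [100. 114. 123. 111.]
 [102. 115. 124. 112.]
 [111. 115. 125. 113.]
 [112. 117. 432. 115.]]
```

View pics/w3.png

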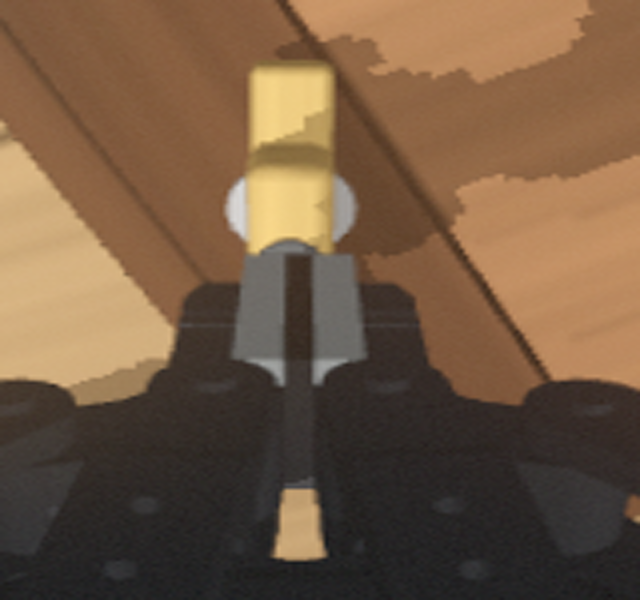

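Run:
```python
from h import *
from workcell import ctrl,vision
s=ctrl.observe()
c=vision.capture("scene"); 
def pj(X):
    p=c["R"]@np.array(X)+c["t"]; return c["fx"]*p[0]/p[2]+c["cx"],c["fy"]*p[1]/p[2]+c["cy"]
print(pj(s["eef_pos"]),pj(s["eef_pos"]+[0,0,35]),pj([600.3,181.3,207]))
cv2.imwrite("pics/s3.png",cv2.resize(c["color"][110:210,310:430],None,fx=6,fy=6,interpolation=cv2.INTER_CUBIC))
```

```text
(np.float64(359.0202239919023), np.float64(172.70989747392483)) (np.float64(359.93905133368514), np.float64(165.71836770420526)) (np.float64(359.40792838259944), np.float64(169.19964076408908))
```

View pics/s3.png

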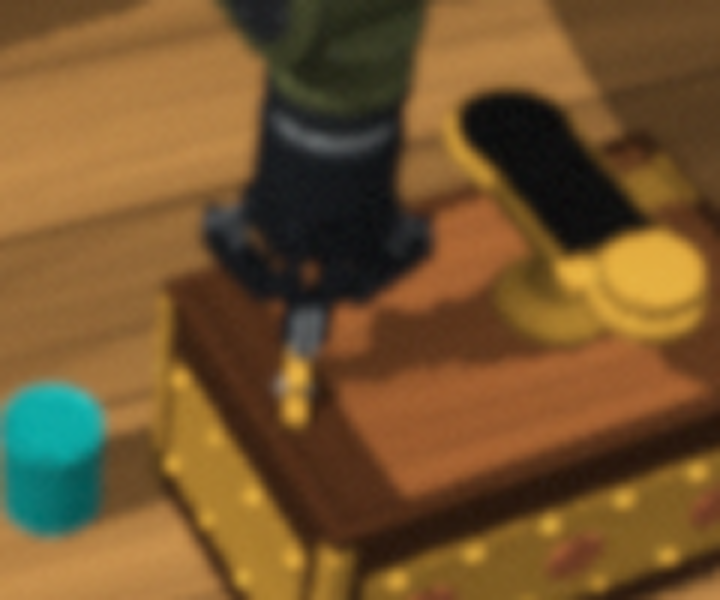

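The jaws closed above the thumb piece. Both cameras show the fingertips ending about 32 mm short of the reported TCP, at tool z ≈ -35 in the wrist depth. I'll use that offset from here: open, go 34 mm lower and pinch again.

Request:
{"api": "carry_out", "payload": {
  "grip_force": 30,
  "plan": [
    {"tx":0,"ty":0,"tz":0,"ax":0,"ay":0,"az":0,"claw":0.45},
    {"tx":0,"ty":0,"tz":0,"ax":0,"ay":0,"az":0,"claw":0.45},
    {"tx":0,"ty":0,"tz":0,"ax":0,"ay":0,"az":0,"claw":0.45},
    {"tx":0,"ty":0,"tz":0.08,"ax":0,"ay":0,"az":0,"claw":0.45},
    {"tx":0,"ty":0,"tz":0.12,"ax":0,"ay":0,"az":0,"claw":0.45},
    {"tx":0,"ty":0,"tz":0.17,"ax":0,"ay":0,"az":0,"claw":0.45},
    {"tx":0,"ty":0,"tz":0.17,"ax":0,"ay":0,"az":0,"claw":0.3},
    {"tx":0,"ty":0,"tz":0.17,"ax":0,"ay":0,"az":0,"claw":0.15},
    {"tx":0,"ty":0,"tz":0.17,"ax":0,"ay":0,"az":0,"claw":0},
    {"tx":0,"ty":0,"tz":0.17,"ax":0,"ay":0,"az":0,"claw":0},
    {"tx":0,"ty":0,"tz":0.17,"ax":0,"ay":0,"az":0,"claw":0}
  ]
}}

```text
clock: 4.25
eef_pos: [600.1, 180.4, 154.9]
tool_rot: [0.833, 0.553, -0.001, 0.002]
ft_force: [-1.4, -4.7, -3.8]
grip_width: 0.137
```

Run:
```python
from h import *
from workcell import ctrl,vision
s=ctrl.observe(); print(s["clock"],s["eef_pos"],np.degrees(toolyaw(s)),s["grip_width"],s["ft_force"],s["moment"])
go(s,[600.3,181.3,s["eef_pos"][2]],np.radians(4.7))
c=vision.capture("wrist");cv2.imwrite("pics/w4.png",cv2.resize(c["color"][160:360,240:400],None,fx=4,fy=3,interpolation=cv2.INTER_CUBIC)[:600])
```

```text
4.25 [600.08377502 180.38905783 154.87275555] 67.10335975655335 0.13665277310273902 [-1.42759253 -4.67434709 -3.84960219] [-0.64214504  0.33004693  0.0062938 ]
 t [ 0.0046 -0.0008 -0.    ] a [0.001  0.001  0.3467] rows>= 7.3
```

View pics/w4.png

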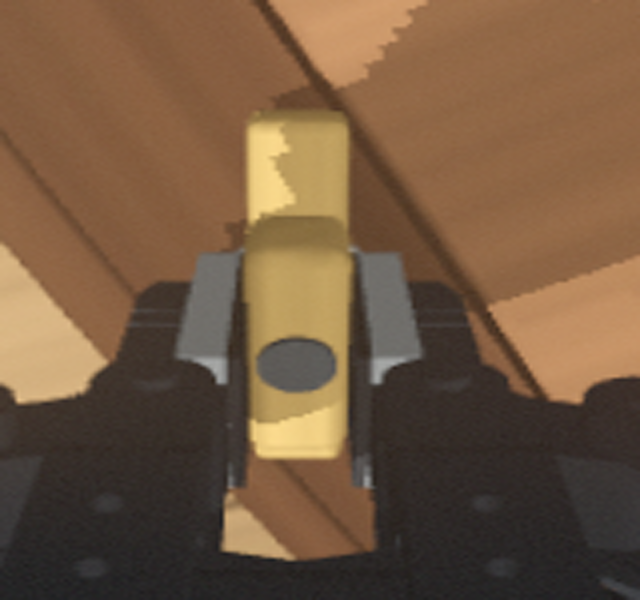

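The thumb piece is pinched (11.6 mm opening). Now I'll turn it 62° clockwise.

Request:
{"api": "carry_out", "payload": {
  "plan": [
    {"tx":0,"ty":0,"tz":0,"ax":0,"ay":0,"az":0.04,"claw":0},
    {"tx":0,"ty":0,"tz":0,"ax":0,"ay":0,"az":0.08,"claw":0},
    {"tx":0,"ty":0,"tz":0,"ax":0,"ay":0,"az":0.12,"claw":0},
    {"tx":0,"ty":0,"tz":0,"ax":0,"ay":0,"az":0.16,"claw":0},
    {"tx":0,"ty":0,"tz":0,"ax":0,"ay":0,"az":0.2,"claw":0},
    {"tx":0,"ty":0,"tz":0,"ax":0,"ay":0,"az":0.24,"claw":0},
    {"tx":0,"ty":0,"tz":0,"ax":0,"ay":0,"az":0.28,"claw":0},
    {"tx":0,"ty":0,"tz":0,"ax":0,"ay":0,"az":0.32,"claw":0},
    {"tx":0,"ty":0,"tz":0,"ax":0,"ay":0,"az":0.347,"claw":0},
    {"tx":0,"ty":0,"tz":0,"ax":0,"ay":0,"az":0.347,"claw":0},
    {"tx":0,"ty":0,"tz":0,"ax":0,"ay":0,"az":0.347,"claw":0},
    {"tx":0,"ty":0,"tz":0,"ax":0,"ay":0,"az":0.347,"claw":0}
  ]
}}

```text
clock: 5.5
eef_pos: [598.2, 179.0, 154.8]
tool_rot: [0.999, 0.04, -0.003, 0.003]
ft_force: [-8.4, -7.4, 1.6]
grip_width: 0.131
```

Run:
```python
from h import *
from workcell import ctrl,vision
s=ctrl.observe(); print(s["clock"],s["eef_pos"],np.degrees(toolyaw(s)),s["grip_width"],s["ft_force"],s["moment"])
```

```text
5.5 [598.152512   178.98671063 154.80443036] 4.632485983530502 0.13132709715196772 [-8.39812903 -7.38266018  1.63096536] [-1.0199449   1.20562844 -0.08079183]
```

Request:
{"api": "carry_out", "payload": {
  "plan": [
    {"tx":0,"ty":0,"tz":0,"ax":0,"ay":0,"az":0,"claw":0.45},
    {"tx":0,"ty":0,"tz":0,"ax":0,"ay":0,"az":0,"claw":0.45},
    {"tx":0,"ty":0,"tz":0,"ax":0,"ay":0,"az":0,"claw":0.45},
    {"tx":0,"ty":0,"tz":-0.2,"ax":0,"ay":0,"az":0,"claw":0.45},
    {"tx":0,"ty":0,"tz":-0.4,"ax":0,"ay":0,"az":0,"claw":0.45},
    {"tx":0,"ty":0,"tz":-0.6,"ax":0,"ay":0,"az":0,"claw":0.45},
    {"tx":0,"ty":0,"tz":-0.6,"ax":0,"ay":0,"az":0,"claw":0.45}
  ]
}}

```text
clock: 6.2
eef_pos: [602.5, 181.0, 284.1]
tool_rot: [0.999, 0.041, 0.004, 0.002]
ft_force: [0.8, 0.7, 0.0]
grip_width: 0.453
```

```bash
cat >> h.py <<'E'
def wcloud(c,s):
    d=c["range_z"]; v,u=np.mgrid[:400,:640]
    a=(u-c["cx"])/c["fx"]; b=(v-c["cy"])/c["fy"]; th=np.hypot(a,b)+1e-9
    k=np.tan(th)/th; P=np.stack([a*k*d,b*k*d,d],-1); M=c["mount"]
    T=P@M[:3,:3].T+M[:3,3]; W=Ro.from_quat(s["tool_rot"]).apply(T.reshape(-1,3)).reshape(T.shape)+s["eef_pos"]
    W[(d==0)|(th>1.3)]=np.nan; return W
E
python3 - <<'E'
from h import *
from workcell import ctrl,vision
s=ctrl.observe(); print(s["clock"],s["eef_pos"],s["grip_width"],s["ft_force"])
c=vision.capture("wrist");cv2.imwrite("pics/w5.png",c["color"])
W=wcloud(c,s)
b=W[(W[...,2]>188)&(W[...,2]<215)]; b=b[np.hypot(b[:,0]-600,b[:,1]-181)<45]
print(cv2.minAreaRect(b[:,:2].astype(np.float32)),len(b))
q=b[:,:2]-b[:,:2].mean(0); u,S,v=np.linalg.svd(q,full_matrices=False); print("bar",np.degrees(np.arctan2(v[0,1],v[0,0])))
q=W[(W[...,2]>174)&(W[...,2]<186)]; q=q[(q[:,0]>450)&(q[:,0]<750)&(q[:,1]>120)&(q[:,1]<300)]
r=cv2.minAreaRect(q[:,:2].astype(np.float32)); print(r)
for g in((459,-95),(509,-191),(544,-314)):
    q=W[(W[...,2]>73)&(W[...,2]<90)]; q=q[np.hypot(q[:,0]-g[0],q[:,1]-g[1])<46]
    print(" tin",len(q),(q.min(0)+q.max(0))/2,q.max(0)-q.min(0))
c=vision.capture("top");cv2.imwrite("pics/t5.png",c["color"])
E
```

```text
6.2 [602.48267268 180.99587244 284.13368058] 0.45280528094961203 [0.81602358 0.71155003 0.00889698]
((597.325927734375, 182.0555419921875), (12.17080020904541, 63.37861251831055), 4.711256504058838) 960
bar -85.5908098126899
((593.9539184570312, 229.114013671875), (221.57586669921875, 158.79701232910156), 4.488988399505615)
 tin 50 [ 468.64064076 -117.70301375   78.72288076] [14.70957371 18.26188805  5.20940285]Traceback (most recent call last):
  File "<stdin>", line 13, in <module>
    return umr_minimum(a, axis, None, out, keepdims, initial, where)
ValueError: zero-size array to reduction operation minimum which has no identity
```

View pics/w5.png

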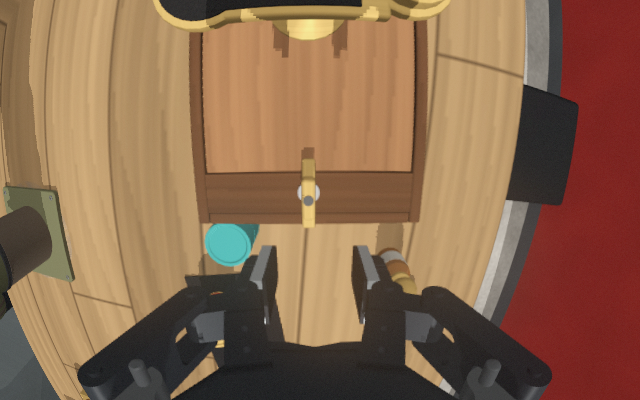

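The turnbutton lies at -85.5° with the box at 4.5°, so it is square across the seam within about 0.4°. In the picture its end is over the lid at (308,155). Next is the nearest tin, A.

Run:
```python
from h import *
from workcell import ctrl
s=ctrl.observe(); 
go(s,[459.3,-94.5,150],np.radians(20))
```

```text
t [-0.821   1.3105  0.6557] a [ 0.0017 -0.0009 -0.0853] rows>= 6.7
```

Request:
{"api": "carry_out", "payload": {
  "plan": [
    {"tx":-0.12,"ty":0.2,"tz":0,"ax":0,"ay":0,"az":-0.03,"claw":1},
    {"tx":-0.25,"ty":0.4,"tz":0,"ax":0,"ay":0,"az":-0.06,"claw":1},
    {"tx":-0.37,"ty":0.6,"tz":0,"ax":0,"ay":0,"az":-0.085,"claw":1},
    {"tx":-0.5,"ty":0.8,"tz":0,"ax":0,"ay":0,"az":-0.085,"claw":1},
    {"tx":-0.6,"ty":0.98,"tz":0.1,"ax":0,"ay":0,"az":-0.085,"claw":1},
    {"tx":-0.6,"ty":0.98,"tz":0.1,"ax":0,"ay":0,"az":-0.085,"claw":1}
  ]
}}

```text
clock: 6.85
eef_pos: [494.4, -27.4, 256.8]
tool_rot: [0.985, 0.171, -0.001, 0.002]
ft_force: [-1.2, 0.3, -0.2]
grip_width: 0.999
```

Run:
```python
from h import *
from workcell import ctrl,vision
s=ctrl.observe(); print(s["clock"],s["eef_pos"],s["grip_width"],s["ft_force"])
c=vision.capture("wrist");cv2.imwrite("pics/w6.png",c["color"])
W=wcloud(c,s)
for g in((459,-95),(509,-191),(544,-314)):
    q=W[(W[...,2]>73)&(W[...,2]<90)]; q=q[np.hypot(q[:,0]-g[0],q[:,1]-g[1])<46]
    if len(q): print(" tin",len(q),cv2.minEnclosingCircle(q[:,:2].astype(np.float32)),q[:,2].mean())
go(s,[459.3,-94.5,120],np.radians(20))
c=vision.capture("top");cv2.imwrite("pics/t6.png",c["color"])
```

```text
6.85 [494.3548212  -27.38371665 256.81582348] 0.9987182893451283 [-1.16961802  0.30202871 -0.20521282]
 tin 2305 ((457.32049560546875, -93.53307342529297), 34.33891296386719) 78.10606724687521
 tin 1705 ((506.8631286621094, -190.10763549804688), 34.36200714111328) 78.10120018377403
 tin 4 ((532.322265625, -281.22869873046875), 9.129317283630371) 73.18680340142487
 t [-0.2755  0.2545  0.686 ] a [ 0.0012  0.0011 -0.0019] rows>= 3.1
```

View pics/w6.png

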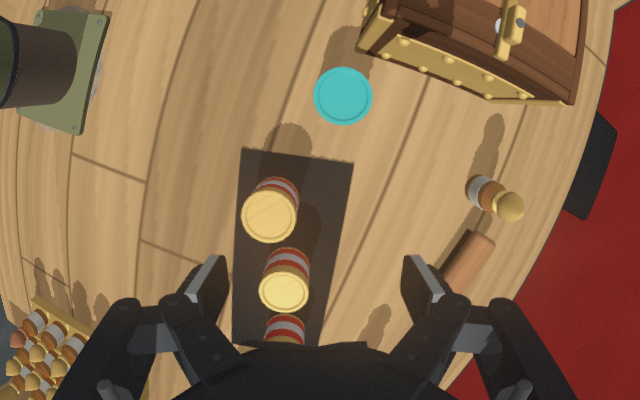

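The wrist view shows tin A's lid at (270,215), tin B's at (284,290) and C partly hidden at (285,330). The turquoise look-alike is at (342,95), off the mat. A is at about (458,-94).

Request:
{"api": "carry_out", "payload": {
  "plan": [
    {"tx":-0.14,"ty":0.13,"tz":0.15,"ax":0,"ay":0,"az":0,"claw":1},
    {"tx":-0.28,"ty":0.25,"tz":0.3,"ax":0,"ay":0,"az":0,"claw":1},
    {"tx":-0.28,"ty":0.25,"tz":0.5,"ax":0,"ay":0,"az":0,"claw":1},
    {"tx":-0.28,"ty":0.25,"tz":0.58,"ax":0,"ay":0,"az":0,"claw":1},
    {"tx":-0.28,"ty":0.25,"tz":0.58,"ax":0,"ay":0,"az":0,"claw":1},
    {"tx":-0.28,"ty":0.25,"tz":0.58,"ax":0,"ay":0,"az":0,"claw":1}
  ]
}}

```text
clock: 7.55
eef_pos: [462.3, -90.6, 144.3]
tool_rot: [0.985, 0.173, 0.001, 0.002]
ft_force: [0.8, 0.4, 1.1]
grip_width: 1.003
```

```bash
cat > heft.py <<'E'
from h import *
from workcell import ctrl,vision
F=[];M=[];J=[]
for i in range(8):
    vision.capture("top"); s=ctrl.observe(); F.append(s["ft_force"]);M.append(s["moment"]);J.append(s["joint_torque"])
print(s["clock"],s["eef_pos"],s["grip_width"],"F",np.mean(F,0).round(3),np.std(F,0).round(2),"J",np.mean(J,0).round(3))
E
python3 - <<'E'
from heft import *
go(s,[458,-94,0],np.radians(20))
E
```

```text
7.95 [461.75365104 -91.34545737 144.30332934] 0.9989864938509782 F [ 0.091 -0.42   0.344] [0.49 0.4  0.37] J [ 2.2000e-02 -2.4007e+01 -3.5365e+01 -7.0000e-03 -1.0000e-02  1.0000e-03]
 t [-0.0233  0.0026  0.7215] a [ 0.0016 -0.0005 -0.0008] rows>= 2.9
```

Request:
{"api": "carry_out", "payload": {
  "grip_force": 40,
  "plan": [
    {"tx":-0.02,"ty":0,"tz":0.15,"ax":0,"ay":0,"az":0,"claw":1},
    {"tx":-0.02,"ty":0,"tz":0.3,"ax":0,"ay":0,"az":0,"claw":1},
    {"tx":-0.02,"ty":0,"tz":0.4,"ax":0,"ay":0,"az":0,"claw":1},
    {"tx":-0.02,"ty":0,"tz":0.5,"ax":0,"ay":0,"az":0,"claw":1},
    {"tx":-0.02,"ty":0,"tz":0.6,"ax":0,"ay":0,"az":0,"claw":1},
    {"tx":-0.02,"ty":0,"tz":0.68,"ax":0,"ay":0,"az":0,"claw":1},
    {"tx":-0.02,"ty":0,"tz":0.7,"ax":0,"ay":0,"az":0,"claw":1}
  ]
}}

```text
clock: 8.65
eef_pos: [456.9, -92.8, 2.5]
tool_rot: [0.985, 0.172, -0.0, 0.001]
ft_force: [-0.4, -0.2, -0.1]
grip_width: 0.996
```

Run:
```python
from h import *
from workcell import ctrl,vision
s=ctrl.observe(); print(s["clock"],s["eef_pos"],s["grip_width"],s["ft_force"])
c=vision.capture("wrist");cv2.imwrite("pics/w7.png",c["color"])
```

```text
8.65 [456.90822686 -92.84742308   2.47677593] 0.9960361230357245 [-0.35564909 -0.20327995 -0.1150286 ]
```

View pics/w7.png

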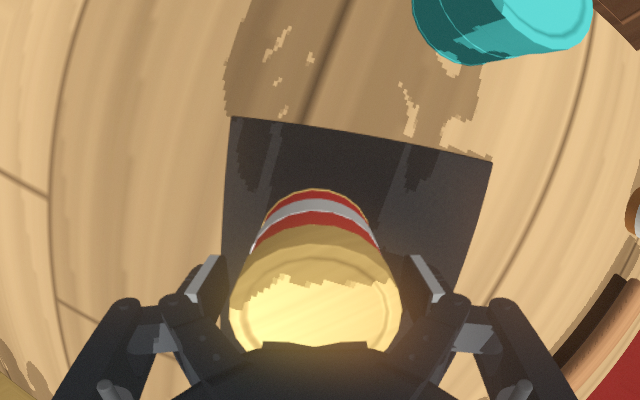

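The tin is centred between the open pads (lid at columns 229–402). I'll close and lift.

Request:
{"api": "carry_out", "payload": {
  "plan": [
    {"tx":0,"ty":0,"tz":0,"ax":0,"ay":0,"az":0,"claw":0.6},
    {"tx":0,"ty":0,"tz":0,"ax":0,"ay":0,"az":0,"claw":0.6},
    {"tx":0,"ty":0,"tz":0,"ax":0,"ay":0,"az":0,"claw":0.6},
    {"tx":0,"ty":0,"tz":-0.05,"ax":0,"ay":0,"az":0,"claw":0.6},
    {"tx":0,"ty":0,"tz":-0.15,"ax":0,"ay":0,"az":0,"claw":0.6},
    {"tx":0,"ty":0,"tz":-0.3,"ax":0,"ay":0,"az":0,"claw":0.6},
    {"tx":0,"ty":0,"tz":-0.3,"ax":0,"ay":0,"az":0,"claw":0.6},
    {"tx":0,"ty":0,"tz":-0.3,"ax":0,"ay":0,"az":0,"claw":0.6}
  ]
}}

```text
clock: 9.5
eef_pos: [457.8, -92.9, 63.8]
tool_rot: [0.985, 0.172, 0.001, 0.002]
ft_force: [-0.2, 0.4, -3.0]
grip_width: 0.774
```

Run:
```python
from heft import *
s=ctrl.observe()
c=vision.capture("wrist");cv2.imwrite("pics/w8.png",c["color"])
W=wcloud(c,s); q=W[(W[...,2]>110)&(W[...,2]<170)]; q=q[np.hypot(q[:,0]-s["eef_pos"][0],q[:,1]-s["eef_pos"][1])<36]; print(len(q),np.percentile(q[:,2],[5,50,95]) if len(q) else 0)
```

```text
9.9 [456.71558161 -92.61126031  62.07124556] 0.7698823578635344 F [ 0.23   0.154 -1.66 ] [0.45 0.3  0.54] J [ 2.0000e-03 -2.6822e+01 -3.4277e+01 -1.0000e-02 -1.3000e-02  0.0000e+00]
21503 [122.28707026 135.91915179 167.53200361]
```

View pics/w8.png

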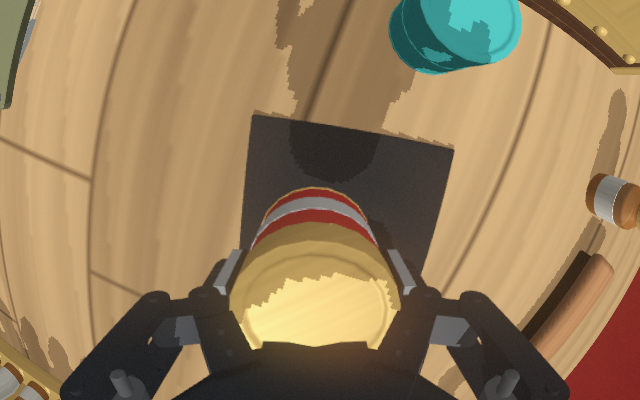

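```bash
sed -i 's/range(8)/range(16)/' heft.py; python3 heft.py
```

```text
10.75 [457.25410433 -92.78488135  62.8800556 ] 0.7698547276874884 F [ 0.011  0.071 -1.64 ] [0.46 0.58 0.36] J [-1.0000e-03 -2.6401e+01 -3.3914e+01 -1.0000e-02 -4.0000e-03 -0.0000e+00]
```

Request:
{"api": "carry_out", "payload": {
  "plan": [
    {"tx":0,"ty":0,"tz":0.15,"ax":0,"ay":0,"az":0,"claw":0.6},
    {"tx":0,"ty":0,"tz":0.25,"ax":0,"ay":0,"az":0,"claw":0.6},
    {"tx":0,"ty":0,"tz":0.28,"ax":0,"ay":0,"az":0,"claw":0.6},
    {"tx":0,"ty":0,"tz":0.295,"ax":0,"ay":0,"az":0,"claw":0.6},
    {"tx":0,"ty":0,"tz":0.295,"ax":0,"ay":0,"az":0,"claw":0.6},
    {"tx":0,"ty":0,"tz":0.295,"ax":0,"ay":0,"az":0,"claw":0.6}
  ]
}}

```text
clock: 11.35
eef_pos: [458.3, -93.3, 4.9]
tool_rot: [0.985, 0.172, 0.001, 0.002]
ft_force: [-0.3, 0.1, -1.5]
grip_width: 0.769
```

Run:
```python
from workcell import ctrl
s=ctrl.observe(); print(s["eef_pos"],s["ft_force"],s["grip_width"])
```

```text
[458.27001955 -93.26106317   4.86202127] [-0.30444897  0.09728436 -1.47636701] 0.769190280381809
```

Request:
{"api": "carry_out", "payload": {
  "plan": [
    {"tx":0,"ty":0,"tz":0.01,"ax":0,"ay":0,"az":0,"claw":0.6},
    {"tx":0,"ty":0,"tz":0.015,"ax":0,"ay":0,"az":0,"claw":0.6},
    {"tx":0,"ty":0,"tz":0.015,"ax":0,"ay":0,"az":0,"claw":0.6}
  ]
}}

```text
clock: 11.65
eef_pos: [459.1, -93.5, 4.0]
tool_rot: [0.985, 0.172, 0.001, 0.002]
ft_force: [-5.0, 1.4, 10.7]
grip_width: 0.769
```

Contact with the mat (10.7 N up). I'll release and rise.

Request:
{"api": "carry_out", "payload": {
  "plan": [
    {"tx":0,"ty":0,"tz":0,"ax":0,"ay":0,"az":0,"claw":1},
    {"tx":0,"ty":0,"tz":0,"ax":0,"ay":0,"az":0,"claw":1},
    {"tx":0,"ty":0,"tz":0,"ax":0,"ay":0,"az":0,"claw":1},
    {"tx":0,"ty":0,"tz":-0.2,"ax":0,"ay":0,"az":0,"claw":1},
    {"tx":0,"ty":0,"tz":-0.4,"ax":0,"ay":0,"az":0,"claw":1},
    {"tx":0,"ty":0,"tz":-0.6,"ax":0,"ay":0,"az":0,"claw":1},
    {"tx":0,"ty":0,"tz":-0.7,"ax":0,"ay":0,"az":0,"claw":1},
    {"tx":0,"ty":0,"tz":-0.7,"ax":0,"ay":0,"az":0,"claw":1}
  ]
}}

```text
clock: 12.45
eef_pos: [461.3, -93.8, 148.2]
tool_rot: [0.985, 0.172, 0.005, 0.004]
ft_force: [-0.6, 0.4, 1.1]
grip_width: 0.997
```

Run:
```python
from h import *
from workcell import ctrl,vision
s=ctrl.observe(); print(s["clock"],s["eef_pos"],s["grip_width"],s["ft_force"])
c=vision.capture("wrist");cv2.imwrite("pics/w9.png",c["color"]); W=wcloud(c,s)
for g in((459,-95),(507.5,-190.5),(544,-314)):
    q=W[(W[...,2]>73)&(W[...,2]<90)]; q=q[np.hypot(q[:,0]-g[0],q[:,1]-g[1])<46]
    if len(q): print(" tin",len(q),cv2.minEnclosingCircle(q[:,:2].astype(np.float32)),q[:,2].mean())
go(s,[507.5,-190.5,140],np.radians(20))
```

```text
12.45 [461.25352198 -93.76253482 148.17113882] 0.9966143147977673 [-0.61671127  0.35218353  1.08949759]
 tin 5128 ((459.2117614746094, -93.74617767333984), 34.137672424316406) 78.11667690206545
 tin 3229 ((506.6822204589844, -190.2830352783203), 34.31936264038086) 78.070594923524
 t [0.0528 0.5331 0.0464] a [ 0.0031 -0.0024 -0.0008] rows>= 2.2
```

View pics/w9.png

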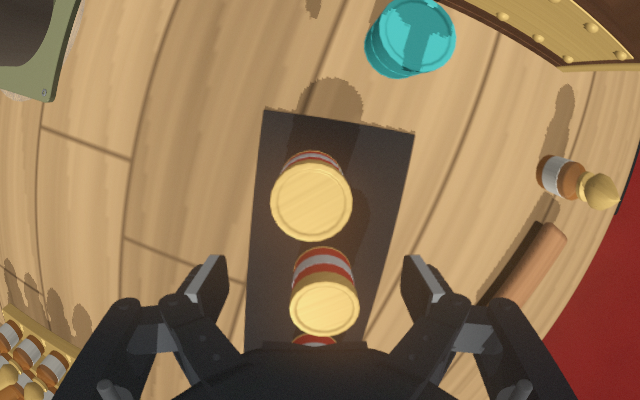

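Tin A stands upright on the mat again (lid at (311,203)) and B is at (324,308). Moving to B.

Request:
{"api": "carry_out", "payload": {
  "plan": [
    {"tx":0.02,"ty":0.2,"tz":0,"ax":0,"ay":0,"az":0,"claw":1},
    {"tx":0.04,"ty":0.4,"tz":0,"ax":0,"ay":0,"az":0,"claw":1},
    {"tx":0.05,"ty":0.53,"tz":0.03,"ax":0,"ay":0,"az":0,"claw":1},
    {"tx":0.05,"ty":0.53,"tz":0.03,"ax":0,"ay":0,"az":0,"claw":1},
    {"tx":0.05,"ty":0.53,"tz":0.03,"ax":0,"ay":0,"az":0,"claw":1}
  ]
}}

```text
clock: 13.0
eef_pos: [503.8, -189.1, 137.7]
tool_rot: [0.985, 0.172, 0.001, 0.002]
ft_force: [-0.2, 0.2, 0.1]
grip_width: 1.001
```

Run:
```python
from heft import *
go(s,[507.3,-190.5,4],np.radians(20))
```

```text
13.8 [ 505.2193344  -189.65419933  140.33537819] 1.0000222453841707 F [ 0.058 -0.145  0.136] [0.39 0.46 0.52] J [-8.0000e-02 -3.1407e+01 -3.5190e+01 -9.0000e-03 -2.4000e-02  1.0000e-03]
 t [0.0056 0.0027 0.6817] a [ 0.0023 -0.0013 -0.0008] rows>= 2.7
```

Request:
{"api": "carry_out", "payload": {
  "plan": [
    {"tx":0.006,"ty":0,"tz":0.15,"ax":0,"ay":0,"az":0,"claw":1},
    {"tx":0.006,"ty":0.003,"tz":0.3,"ax":0,"ay":0,"az":0,"claw":1},
    {"tx":0.006,"ty":0.003,"tz":0.4,"ax":0,"ay":0,"az":0,"claw":1},
    {"tx":0.006,"ty":0.003,"tz":0.5,"ax":0,"ay":0,"az":0,"claw":1},
    {"tx":0.006,"ty":0.003,"tz":0.6,"ax":0,"ay":0,"az":0,"claw":1},
    {"tx":0.006,"ty":0.003,"tz":0.67,"ax":0,"ay":0,"az":0,"claw":1},
    {"tx":0.006,"ty":0.003,"tz":0.67,"ax":0,"ay":0,"az":0,"claw":1},
    {"tx":0.006,"ty":0.003,"tz":0.67,"ax":0,"ay":0,"az":0,"claw":1},
    {"tx":0.006,"ty":0.003,"tz":0.67,"ax":0,"ay":0,"az":0,"claw":0.6},
    {"tx":0.006,"ty":0.003,"tz":0.67,"ax":0,"ay":0,"az":0,"claw":0.6},
    {"tx":0.006,"ty":0.003,"tz":0.67,"ax":0,"ay":0,"az":0,"claw":0.6},
    {"tx":0.006,"ty":0.003,"tz":0.67,"ax":0,"ay":0,"az":0,"claw":0.6}
  ]
}}

```text
clock: 15.0
eef_pos: [508.6, -191.2, 8.1]
tool_rot: [0.985, 0.172, 0.004, 0.004]
ft_force: [-1.2, 0.4, 5.9]
grip_width: 0.766
```

Request:
{"api": "carry_out", "payload": {
  "plan": [
    {"tx":0,"ty":0,"tz":-0.05,"ax":0,"ay":0,"az":0,"claw":0.6},
    {"tx":0,"ty":0,"tz":-0.15,"ax":0,"ay":0,"az":0,"claw":0.6},
    {"tx":0,"ty":0,"tz":-0.3,"ax":0,"ay":0,"az":0,"claw":0.6},
    {"tx":0,"ty":0,"tz":-0.3,"ax":0,"ay":0,"az":0,"claw":0.6},
    {"tx":0,"ty":0,"tz":-0.3,"ax":0,"ay":0,"az":0,"claw":0.6},
    {"tx":0,"ty":0,"tz":-0.3,"ax":0,"ay":0,"az":0,"claw":0.6}
  ]
}}

```text
clock: 15.6
eef_pos: [506.7, -190.1, 66.3]
tool_rot: [0.985, 0.172, 0.002, 0.003]
ft_force: [0.5, -0.3, -3.4]
grip_width: 0.765
```

Run:
```python
from heft import *
c=vision.capture("wrist");cv2.imwrite("pics/w10.png",c["color"])
```

```text
16.4 [ 508.08112185 -190.80415055   68.15754864] 0.7652206088446682 F [ 0.008 -0.146 -2.956] [0.51 0.44 0.44] J [ 2.0000e-03 -3.4921e+01 -3.4604e+01 -8.0000e-03 -3.6000e-02  0.0000e+00]
```

View pics/w10.png

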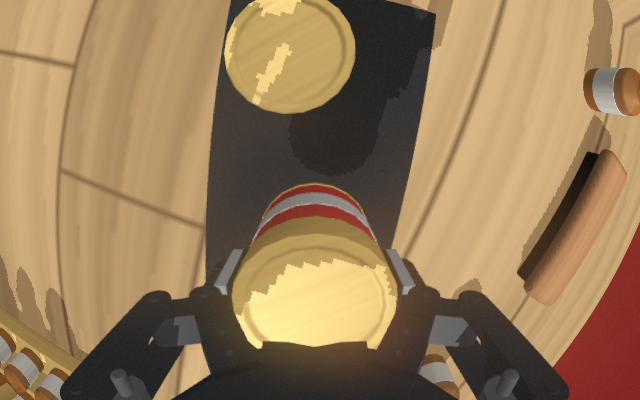

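A ≈ 1.65 N and B ≈ 3.0 N. I have time to heft C too, so I won't rely on the absolute scale of the force reading. Setting B down.

Request:
{"api": "carry_out", "payload": {
  "plan": [
    {"tx":0,"ty":0,"tz":0.15,"ax":0,"ay":0,"az":0,"claw":0.6},
    {"tx":0,"ty":0,"tz":0.25,"ax":0,"ay":0,"az":0,"claw":0.6},
    {"tx":0,"ty":0,"tz":0.28,"ax":0,"ay":0,"az":0,"claw":0.6},
    {"tx":0,"ty":0,"tz":0.295,"ax":0,"ay":0,"az":0,"claw":0.6},
    {"tx":0,"ty":0,"tz":0.3,"ax":0,"ay":0,"az":0,"claw":0.6},
    {"tx":0,"ty":0,"tz":0.3,"ax":0,"ay":0,"az":0,"claw":0.6},
    {"tx":0,"ty":0,"tz":0.3,"ax":0,"ay":0,"az":0,"claw":0.6}
  ]
}}

```text
clock: 17.15
eef_pos: [509.5, -191.6, 9.4]
tool_rot: [0.985, 0.173, 0.005, 0.005]
ft_force: [1.3, -0.8, -3.1]
grip_width: 0.761
```

Request:
{"api": "carry_out", "payload": {
  "plan": [
    {"tx":0,"ty":0,"tz":0.008,"ax":0,"ay":0,"az":0,"claw":0.6},
    {"tx":0,"ty":0,"tz":0.015,"ax":0,"ay":0,"az":0,"claw":0.6},
    {"tx":0,"ty":0,"tz":0.015,"ax":0,"ay":0,"az":0,"claw":0.6}
  ]
}}

```text
clock: 17.45
eef_pos: [510.4, -192.1, 8.2]
tool_rot: [0.985, 0.173, 0.005, 0.005]
ft_force: [-2.1, 1.1, 4.6]
grip_width: 0.761
```

Request:
{"api": "carry_out", "payload": {
  "plan": [
    {"tx":0,"ty":0,"tz":0,"ax":0,"ay":0,"az":0,"claw":1},
    {"tx":0,"ty":0,"tz":0,"ax":0,"ay":0,"az":0,"claw":1},
    {"tx":0,"ty":0,"tz":0,"ax":0,"ay":0,"az":0,"claw":1},
    {"tx":0,"ty":0,"tz":-0.2,"ax":0,"ay":0,"az":0,"claw":1},
    {"tx":0,"ty":0,"tz":-0.4,"ax":0,"ay":0,"az":0,"claw":1},
    {"tx":0,"ty":0,"tz":-0.6,"ax":0,"ay":0,"az":0,"claw":1},
    {"tx":0,"ty":0,"tz":-0.7,"ax":0,"ay":0,"az":0,"claw":1},
    {"tx":0,"ty":0,"tz":-0.7,"ax":0,"ay":0,"az":0,"claw":1}
  ]
}}

```text
clock: 18.25
eef_pos: [511.3, -192.1, 152.8]
tool_rot: [0.985, 0.173, 0.008, 0.008]
ft_force: [-0.2, -0.3, 1.2]
grip_width: 0.998
```

Run:
```python
from h import *
from workcell import ctrl,vision
s=ctrl.observe(); print(s["clock"],s["eef_pos"],s["grip_width"],s["ft_force"])
c=vision.capture("wrist");cv2.imwrite("pics/w11.png",c["color"]); W=wcloud(c,s)
for g in((459,-95),(507.5,-190.5),(544,-314)):
    q=W[(W[...,2]>73)&(W[...,2]<90)]; q=q[np.hypot(q[:,0]-g[0],q[:,1]-g[1])<46]
    if len(q): print(" tin",len(q),cv2.minEnclosingCircle(q[:,:2].astype(np.float32)),q[:,2].mean())
go(s,[543,-312.7,140],np.radians(20))
```

```text
18.25 [ 511.2708046  -192.12437084  152.81752194] 0.9978374182576739 [-0.17396635 -0.25326927  1.24317316]
 tin 5652 ((458.725341796875, -94.2072982788086), 33.97850799560547) 78.05718940979004
 tin 4988 ((509.55096435546875, -191.2606201171875), 34.01707077026367) 78.09291252303812
 tin 2872 ((541.1129760742188, -312.30413818359375), 34.445674896240234) 78.05429436006652
 t [-0.0567  0.6197  0.0745] a [ 0.0057 -0.0044 -0.0007] rows>= 2.5
```

View pics/w11.png

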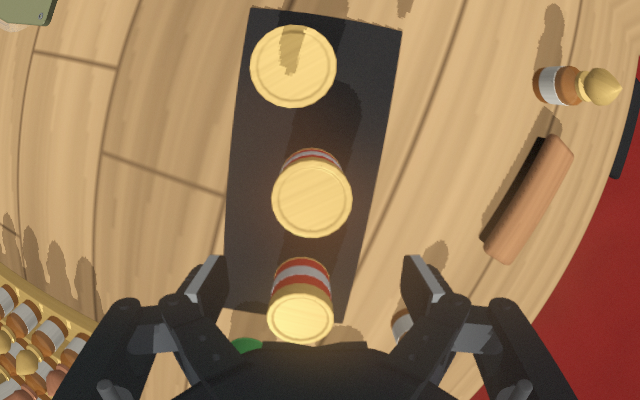

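All three tins are upright, with A at (293,66), B at (312,199) and C at (300,318). Moving to C and levelling the tool.

Request:
{"api": "carry_out", "payload": {
  "plan": [
    {"tx":-0.02,"ty":0.2,"tz":0,"ax":0.006,"ay":-0.004,"az":0,"claw":1},
    {"tx":-0.04,"ty":0.4,"tz":0,"ax":0.006,"ay":-0.004,"az":0,"claw":1},
    {"tx":-0.06,"ty":0.62,"tz":0.06,"ax":0.006,"ay":-0.004,"az":0,"claw":1},
    {"tx":-0.06,"ty":0.62,"tz":0.06,"ax":0.006,"ay":-0.004,"az":0,"claw":1},
    {"tx":-0.06,"ty":0.62,"tz":0.06,"ax":0.006,"ay":-0.004,"az":0,"claw":1}
  ]
}}

```text
clock: 18.8
eef_pos: [539.4, -312.1, 136.2]
tool_rot: [0.985, 0.172, -0.003, -0.004]
ft_force: [-0.4, -0.9, -0.1]
grip_width: 0.998
```

Run:
```python
from heft import *
print(s["tool_rot"])
go(s,[542.3,-312.6,7],np.radians(20))
```

```text
19.6 [ 540.89440962 -312.25703162  139.76003781] 1.0019788012351705 F [ 0.126 -0.075  0.012] [0.55 0.38 0.46] J [-1.3100e-01 -4.0453e+01 -3.5158e+01 -2.0000e-03  1.1000e-02  0.0000e+00]
[ 0.9849931   0.17257994 -0.00120265 -0.00182066]
 t [0.0072 0.0067 0.6638] a [-0.0013  0.0006 -0.0007] rows>= 2.7
```

Request:
{"api": "carry_out", "payload": {
  "plan": [
    {"tx":0.007,"ty":0.006,"tz":0.15,"ax":0,"ay":0,"az":0,"claw":1},
    {"tx":0.007,"ty":0.006,"tz":0.3,"ax":0,"ay":0,"az":0,"claw":1},
    {"tx":0.007,"ty":0.006,"tz":0.4,"ax":0,"ay":0,"az":0,"claw":1},
    {"tx":0.007,"ty":0.006,"tz":0.5,"ax":0,"ay":0,"az":0,"claw":1},
    {"tx":0.007,"ty":0.006,"tz":0.6,"ax":0,"ay":0,"az":0,"claw":1},
    {"tx":0.007,"ty":0.006,"tz":0.66,"ax":0,"ay":0,"az":0,"claw":1},
    {"tx":0.007,"ty":0.006,"tz":0.66,"ax":0,"ay":0,"az":0,"claw":1},
    {"tx":0.007,"ty":0.006,"tz":0.66,"ax":0,"ay":0,"az":0,"claw":1},
    {"tx":0.007,"ty":0.006,"tz":0.66,"ax":0,"ay":0,"az":0,"claw":0.6},
    {"tx":0.007,"ty":0.006,"tz":0.66,"ax":0,"ay":0,"az":0,"claw":0.6},
    {"tx":0.007,"ty":0.006,"tz":0.66,"ax":0,"ay":0,"az":0,"claw":0.6},
    {"tx":0.007,"ty":0.006,"tz":0.66,"ax":0,"ay":0,"az":0,"claw":0.6}
  ]
}}

```text
clock: 20.8
eef_pos: [542.8, -313.4, 9.5]
tool_rot: [0.985, 0.173, -0.001, -0.001]
ft_force: [-3.0, -0.1, 6.6]
grip_width: 0.749
```

Request:
{"api": "carry_out", "payload": {
  "plan": [
    {"tx":0,"ty":0,"tz":-0.05,"ax":0,"ay":0,"az":0,"claw":0.6},
    {"tx":0,"ty":0,"tz":-0.15,"ax":0,"ay":0,"az":0,"claw":0.6},
    {"tx":0,"ty":0,"tz":-0.3,"ax":0,"ay":0,"az":0,"claw":0.6},
    {"tx":0,"ty":0,"tz":-0.3,"ax":0,"ay":0,"az":0,"claw":0.6},
    {"tx":0,"ty":0,"tz":-0.3,"ax":0,"ay":0,"az":0,"claw":0.6},
    {"tx":0,"ty":0,"tz":-0.3,"ax":0,"ay":0,"az":0,"claw":0.6}
  ]
}}

```text
clock: 21.4
eef_pos: [542.1, -312.8, 68.1]
tool_rot: [0.985, 0.173, -0.001, -0.002]
ft_force: [0.1, -0.7, -1.5]
grip_width: 0.752
```

Run:
```python
from heft import *
c=vision.capture("wrist");cv2.imwrite("pics/w12.png",c["color"])
```

```text
22.2 [ 542.97434712 -313.49099399   69.60738231] 0.7530525761752217 F [-0.106  0.179 -1.256] [0.66 0.39 0.35] J [ 4.0000e-03 -4.3013e+01 -3.4004e+01  1.0000e-03  1.1000e-02  0.0000e+00]
```

View pics/w12.png

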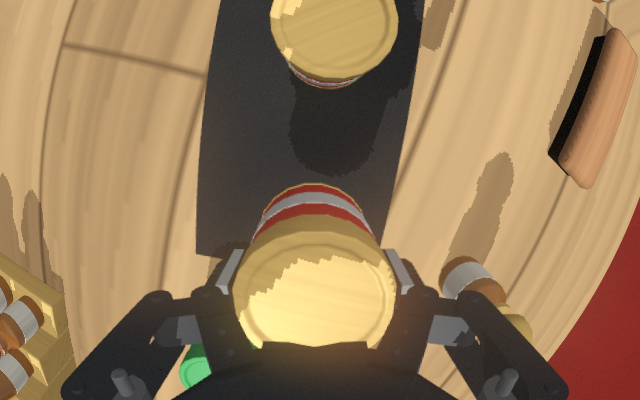

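C ≈ 1.3 N, so B is clearly the heaviest. Setting C down.

Request:
{"api": "carry_out", "payload": {
  "plan": [
    {"tx":0,"ty":0,"tz":0.15,"ax":0,"ay":0,"az":0,"claw":0.6},
    {"tx":0,"ty":0,"tz":0.25,"ax":0,"ay":0,"az":0,"claw":0.6},
    {"tx":0,"ty":0,"tz":0.28,"ax":0,"ay":0,"az":0,"claw":0.6},
    {"tx":0,"ty":0,"tz":0.295,"ax":0,"ay":0,"az":0,"claw":0.6},
    {"tx":0,"ty":0,"tz":0.302,"ax":0,"ay":0,"az":0,"claw":0.6},
    {"tx":0,"ty":0,"tz":0.302,"ax":0,"ay":0,"az":0,"claw":0.6},
    {"tx":0,"ty":0,"tz":0.302,"ax":0,"ay":0,"az":0,"claw":0.6}
  ]
}}

```text
clock: 22.95
eef_pos: [543.6, -313.9, 10.5]
tool_rot: [0.985, 0.173, 0.0, -0.0]
ft_force: [0.1, 0.7, -1.8]
grip_width: 0.755
```

Request:
{"api": "carry_out", "payload": {
  "plan": [
    {"tx":0,"ty":0,"tz":0.008,"ax":0,"ay":0,"az":0,"claw":0.6},
    {"tx":0,"ty":0,"tz":0.014,"ax":0,"ay":0,"az":0,"claw":0.6},
    {"tx":0,"ty":0,"tz":0.014,"ax":0,"ay":0,"az":0,"claw":0.6}
  ]
}}

```text
clock: 23.25
eef_pos: [544.4, -314.6, 9.5]
tool_rot: [0.985, 0.173, 0.001, 0.001]
ft_force: [-2.6, 0.5, 4.9]
grip_width: 0.752
```

Request:
{"api": "carry_out", "payload": {
  "plan": [
    {"tx":0,"ty":0,"tz":0,"ax":0,"ay":0,"az":0,"claw":1},
    {"tx":0,"ty":0,"tz":0,"ax":0,"ay":0,"az":0,"claw":1},
    {"tx":0,"ty":0,"tz":0,"ax":0,"ay":0,"az":0,"claw":1},
    {"tx":0,"ty":0,"tz":-0.2,"ax":0,"ay":0,"az":0,"claw":1},
    {"tx":0,"ty":0,"tz":-0.4,"ax":0,"ay":0,"az":0,"claw":1},
    {"tx":0,"ty":0,"tz":-0.6,"ax":0,"ay":0,"az":0,"claw":1},
    {"tx":0,"ty":0,"tz":-0.7,"ax":0,"ay":0,"az":0,"claw":1},
    {"tx":0,"ty":0,"tz":-0.7,"ax":0,"ay":0,"az":0,"claw":1}
  ]
}}

```text
clock: 24.05
eef_pos: [546.4, -316.0, 154.4]
tool_rot: [0.985, 0.173, 0.004, 0.004]
ft_force: [0.4, 0.0, -0.0]
grip_width: 1.003
```

Run:
```python
from h import *
from workcell import ctrl,vision
s=ctrl.observe(); print(s["clock"],s["eef_pos"],s["grip_width"],s["ft_force"])
c=vision.capture("wrist");cv2.imwrite("pics/w13.png",c["color"]); W=wcloud(c,s)
for g in((459,-95),(509,-190.5),(544,-314)):
    q=W[(W[...,2]>73)&(W[...,2]<90)]; q=q[np.hypot(q[:,0]-g[0],q[:,1]-g[1])<46]
    if len(q): print(" tin",len(q),cv2.minEnclosingCircle(q[:,:2].astype(np.float32)),q[:,2].mean())
go(s,[509.4,-191.4,140],np.radians(20))
```

```text
24.05 [ 546.44118672 -316.01178332  154.41786785] 1.0034390459630194 [ 0.4091373   0.00981866 -0.00685203]
 tin 5437 ((509.64093017578125, -191.88104248046875), 33.90762710571289) 78.01067441033237
 tin 4933 ((542.5838623046875, -314.2901306152344), 34.046630859375) 78.09432833477287
 t [ 0.0373 -0.6495  0.067 ] a [ 0.0026 -0.0019 -0.0006] rows>= 2.6
```

View pics/w13.png

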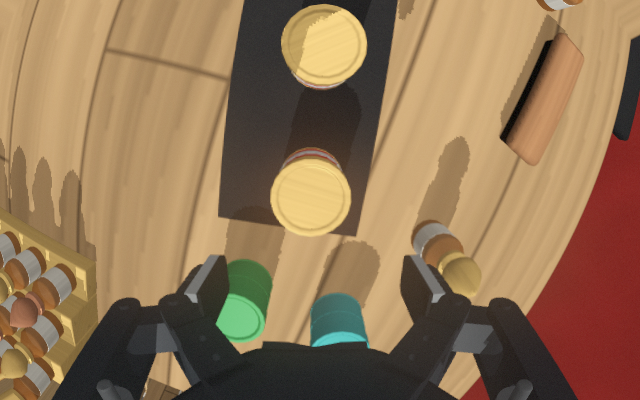

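C is upright on the mat (lid at (311,197)) and B is at (324,45). Going back to B.

Request:
{"api": "carry_out", "payload": {
  "plan": [
    {"tx":0.01,"ty":-0.2,"tz":0,"ax":0.003,"ay":-0.002,"az":0,"claw":1},
    {"tx":0.02,"ty":-0.4,"tz":0,"ax":0.003,"ay":-0.002,"az":0,"claw":1},
    {"tx":0.037,"ty":-0.65,"tz":0.06,"ax":0.003,"ay":-0.002,"az":0,"claw":1},
    {"tx":0.037,"ty":-0.65,"tz":0.06,"ax":0.003,"ay":-0.002,"az":0,"claw":1},
    {"tx":0.037,"ty":-0.65,"tz":0.06,"ax":0.003,"ay":-0.002,"az":0,"claw":1},
    {"tx":0.037,"ty":-0.65,"tz":0.06,"ax":0.003,"ay":-0.002,"az":0,"claw":1}
  ]
}}

```text
clock: 24.7
eef_pos: [507.9, -190.9, 138.1]
tool_rot: [0.985, 0.173, -0.002, -0.002]
ft_force: [0.3, 0.0, 0.6]
grip_width: 1.0
```

Run:
```python
from h import *
from workcell import ctrl
s=ctrl.observe(); print(s["eef_pos"],s["tool_rot"])
go(s,[509.6,-191.6,7],np.radians(20))
```

```text
[ 507.91132247 -190.87179456  138.11962941] [ 0.98499808  0.17253421 -0.00230024 -0.002333  ]
 t [0.0091 0.0098 0.6555] a [-0.0017  0.0012 -0.0007] rows>= 2.6
```

Request:
{"api": "carry_out", "payload": {
  "plan": [
    {"tx":0.007,"ty":0.005,"tz":0.15,"ax":-0.001,"ay":0.001,"az":0,"claw":1},
    {"tx":0.007,"ty":0.005,"tz":0.3,"ax":-0.001,"ay":0.001,"az":0,"claw":1},
    {"tx":0.007,"ty":0.005,"tz":0.4,"ax":-0.001,"ay":0.001,"az":0,"claw":1},
    {"tx":0.007,"ty":0.005,"tz":0.5,"ax":-0.001,"ay":0.001,"az":0,"claw":1},
    {"tx":0.007,"ty":0.005,"tz":0.6,"ax":-0.001,"ay":0.001,"az":0,"claw":1},
    {"tx":0.007,"ty":0.005,"tz":0.655,"ax":-0.001,"ay":0.001,"az":0,"claw":1},
    {"tx":0.007,"ty":0.005,"tz":0.655,"ax":-0.001,"ay":0.001,"az":0,"claw":1},
    {"tx":0.007,"ty":0.005,"tz":0.655,"ax":-0.001,"ay":0.001,"az":0,"claw":1},
    {"tx":0.007,"ty":0.005,"tz":0.655,"ax":-0.001,"ay":0.001,"az":0,"claw":0.6},
    {"tx":0.007,"ty":0.005,"tz":0.655,"ax":-0.001,"ay":0.001,"az":0,"claw":0.6},
    {"tx":0.007,"ty":0.005,"tz":0.655,"ax":-0.001,"ay":0.001,"az":0,"claw":0.6},
    {"tx":0.007,"ty":0.005,"tz":0.655,"ax":-0.001,"ay":0.001,"az":0,"claw":0.6}
  ]
}}

```text
clock: 25.9
eef_pos: [510.4, -191.6, 8.9]
tool_rot: [0.985, 0.173, 0.001, 0.0]
ft_force: [1.7, -1.3, 5.9]
grip_width: 0.762
```

Request:
{"api": "carry_out", "payload": {
  "plan": [
    {"tx":0,"ty":0,"tz":-0.05,"ax":0,"ay":0,"az":0,"claw":0.6},
    {"tx":0,"ty":0,"tz":-0.2,"ax":0,"ay":0,"az":0,"claw":0.6},
    {"tx":0,"ty":0,"tz":-0.4,"ax":0,"ay":0,"az":0,"claw":0.6},
    {"tx":0,"ty":0,"tz":-0.6,"ax":0,"ay":0,"az":0,"claw":0.6},
    {"tx":0,"ty":0,"tz":-0.8,"ax":0,"ay":0,"az":0,"claw":0.6},
    {"tx":0,"ty":0,"tz":-0.8,"ax":0,"ay":0,"az":0,"claw":0.6},
    {"tx":0,"ty":0,"tz":-0.8,"ax":0,"ay":0,"az":0,"claw":0.6},
    {"tx":0,"ty":0,"tz":-0.8,"ax":0,"ay":0,"az":0,"claw":0.6},
    {"tx":0,"ty":0,"tz":-0.8,"ax":0,"ay":0,"az":0,"claw":0.6},
    {"tx":0,"ty":0,"tz":-0.8,"ax":0,"ay":0,"az":0,"claw":0.6}
  ]
}}

```text
clock: 26.9
eef_pos: [508.9, -191.1, 166.6]
tool_rot: [0.985, 0.173, -0.001, -0.001]
ft_force: [-0.2, -0.1, -2.7]
grip_width: 0.761
```

Run:
```python
from heft import *
print(s["tool_rot"],s["joint_vel"].round(4))
c=vision.capture("wrist");cv2.imwrite("pics/w14.png",c["color"]); W=wcloud(c,s)
print("grip tin top z",np.nanmedian(W[320:335,300:340,2]))
c=vision.capture("scene");cv2.imwrite("pics/s14.png",c["color"])
c=vision.capture("top");cv2.imwrite("pics/t14.png",c["color"]);W=cloud(c)
for p in [(320,160),(425,172),(360,156)]:print(W[p[1],p[0]].round(1))
b=W[(W[...,2]>189)&(W[...,2]<215)]; b=b[np.hypot(b[:,0]-600,b[:,1]-181)<45]; print(cv2.minAreaRect(b[:,:2].astype(np.float32)))
```

```text
27.7 [ 510.06081428 -191.62663947  168.89081753] 0.7624278666219931 F [ 0.108  0.042 -3.192] [0.44 0.45 0.61] J [ 1.0000e-03 -3.3377e+01 -3.7506e+01  4.0000e-03 -4.0000e-03  0.0000e+00]
[9.84995493e-01 1.72577531e-01 9.31627249e-04 8.34177609e-05] [-0.0012  0.0026  0.0018  0.0012  0.0009  0.0003]
grip tin top z 237.5303731216352
[737.3  20.8 118.5]
[ 695.7 -325.   110.2]
[ 766.4 -118.4   39.4]
((599.6668090820312, 184.75845336914062), (13.796473503112793, 68.38844299316406), 2.098416328430176)
```

View pics/w14.png

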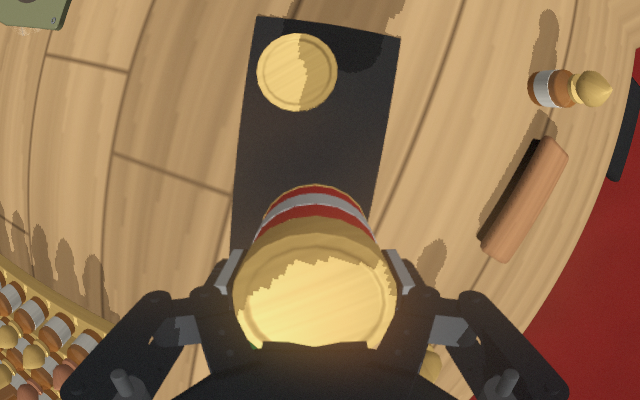

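View pics/s14.png

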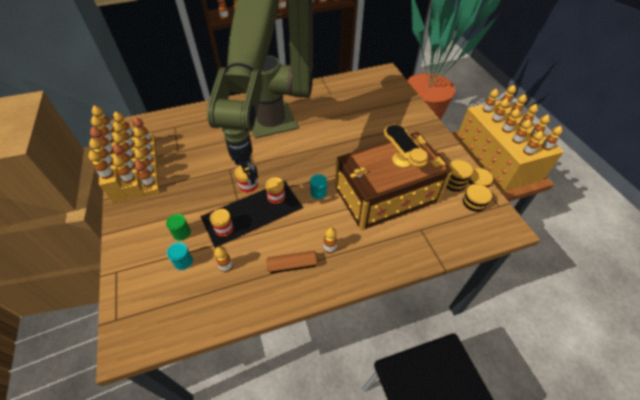

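View pics/t14.png

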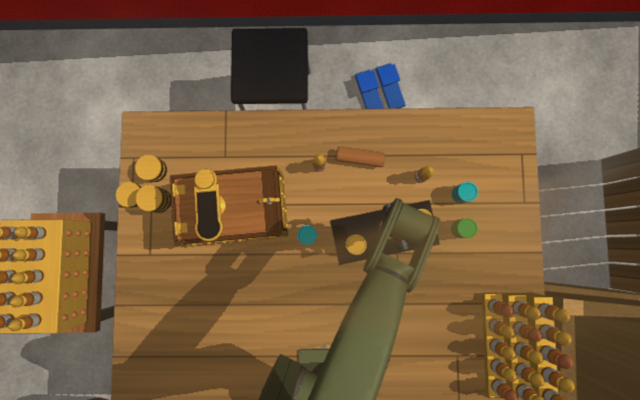

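Tin B is held upright with its lid at 237 mm, so its underside is about 157 mm above the mat. A and C stand on the mat, and the bottles and brush have not moved. Handing in.

```bash
python3 -c "
from workcell import ctrl
print(ctrl.sign_off())"
```

```text
the job is handed in; nothing more can be done
None
```

The lid is secured and the heaviest tin, the middle one (B), is in the gripper, and I handed the job in at about 28 s of the 69 s allowed. No verdict was reported.

- **Turnbutton:** I pinched it and turned it about 62° clockwise, so it lies across the seam with one end over the lid. Right after the turn, the wrist camera put it within about 0.4° of square. The last check, from the coarser top camera, read about 2–3° off; I trust the wrist reading.
- **Heft:** A pulled down with about 1.65 N, B with about 3.0 N and C with about 1.3 N. Lifting B again gave 3.2 N.
- **Tin B:** it is upright and still, with its underside about 157 mm above the mat.
- **Other objects:** A and C stand upright on the mat. They and B were each set back within about 2 mm of where they had been. The brush and both bottles read unchanged to within about 1 mm in plan.

My first pinch of the turnbutton closed on air. Both cameras showed the fingertips ending about 32 mm short of the reported TCP, which contradicts the description. I used that offset for every later grasp and it held.

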